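# Load a module carrier in its nest

## Robot

A 6-joint arm with a two-finger parallel gripper is mounted at the origin on a cart in front of the work surface, level with it; the furniture and walls round the work are solid. World frame = base frame: x ahead of the robot, y to its left, z up, the work surface at z = 0. Lengths are in m, angles in rad, forces in N, time in s.
With the tool pointing down it reaches from about 0.375 to 0.975 m from the base axis. Payload 3.8 kg.
Tool frame: the origin (TCP) lies between the finger pads; the fingertips stand 22 mm ahead of it and the grasp point (between the pads) lies 3 mm ahead of it (bot.finger_overhang is the distance from the TCP to the fingertips, in m); x points along the fingers, y is the direction in which the jaws open and shut, and the axes are right-handed (so a half turn about x gives the same grasp; the last joint's range is limited). The gripper opens to 85 mm and grips with 20 to 120 N. Pads are 22 mm wide; open, the fingers measure 114 mm over their backs; the gripper's body (76 mm by 85 mm) begins 54 mm behind the grasp point. The pads swing forward as they close: fully open they stand 13 mm farther back than shut.
Start: joints at [1.212, 0.264, 1.604, -0, 1.274, -0.037], TCP at [0.213, 0.64, 0.253] pointing down, gripper open.
Joint ranges: [-2.63, 2.63], [-0.94, 2.18], [0.31, 2.57], [-1.31, 4.45], [0, 2.66], [-2.55, 2.55]. Speed limits (rad/s): [2.57, 2.57, 3.14, 3.14, 3.14, 3.14].

## Interface

Orientations are given as a rotation vector (axis times angle).
In Python, from workcell import bot gives the robot as it stands. The module is installed in compiled form; this text tells all that it offers.
- The arm moves only by the tool arm_command, never from a script. Its argument "series" is a list that holds one entry, the list of rows, each a list of 7 numbers: the turn, a rotation vector about the tool's x, y, z in rad, then the shift along the tool's x, y, z in cm, then the opening, from 0 (shut) to 1 (fully open). In form: [[[rx, ry, rz, x, y, z, grip], ...]]. A call has 1 to 10 rows; each row shifts and turns the pose as measured when the row begins, along the tool's axes as they then stand; what a row does not reach is not made up. A row lasts 1/10 s, in which the tool goes at most 50 mm and 8.59 degrees, less where a joint would pass 70% of its speed; a pose out of reach is approached as far as the arm can. A call is refused whole if a number of a shift passes 5 or a number of a turn 0.15, either way. A call with a gripper value outside its range is refused whole. The fingers move at their own pace and stop on an object; "newtons" is the grip in N (left out, the last holds). Time passes only in rows, so rows that do not move let the fingers close. It gives the time, the measured TCP pose, the force and the opening at its end, in the units of the state.
- bot.read_state(): the state, without advancing time (a new reading comes with each control period).
- bot.read_camera(name): name is "scene" or "top" or "wrist"; returns (picture, depth): 420x560x3 uint8, blue, green, red; 420x560 float32, m along the optical axis (not along the pixel's ray), 0 where there is no reading.
- bot.camera_info(name): a dict with "K" (3x3 intrinsics, pixels), "dist_coeffs" ([k1, k2, p1, p2, k3] as OpenCV has them; the pictures are not rectified), "extrinsics" (4x4, takes a point from camera to world coordinates). Camera axes: x right, y down, z forward; pixel columns grow to the right and rows downward; lengths in m; the calibration is good to about 2 mm. A picture is of the moment at which its call begins: read the wrist's pose just before it. camera_info takes no time and is no camera call; for the wrist camera it gives the pose at the moment of the call.
- bot.finish_job(): hands the job in, once; it reports no verdict.
The state is a dict: "time": time; "q": joint angles; "joint_vel": joint speeds; "joint_torque": joint torques, N m; "tool_pos": TCP position; "tcp_rot": TCP orientation; "wrist_force": force on the tool from outside, world axes, zero at the start; "torque": the same for the moment, N m; "width": opening from 0.0 (shut) to 1.0 (fully open).
Only numpy, scipy, OpenCV 4.12 (cv2) and the standard library are available. Lean on these libraries where they do the work, as an engineer would, in place of code of your own. Each camera call takes 0.05 s, during which the arm holds its last target.

## Task

Turn the steel keeper of the grey nest clear of the pocket and seat the aluminium carrier flat in it, its cut-away corner at the pocket's key. Then plug every loose grey module into a recess of its own in the carrier and press it down fully home, its flat top flush with the carrier's, and finally turn the keeper fully shut again over the end of the carrier. Leave the other things on the bench where they are.

Things in the scene. Friction and masses are not known exactly. Their poses are not given: they have to be found in the camera images.
- nest_pocket (a point): centre of the pocket floor of the nest: grey fixture fixed to the bench, 290 (x) x 103 mm. Floor 6 mm above the bench. Pocket 224 (x) x 79 (y) mm, walls 14 mm high above the floor, the upper 10 mm leaning outward by 30 degrees to lead a part in. z is up. The seated carrier lies on this floor, its x along this x, with 3 mm (x) and 2.5 mm (y) play each way.
- nest_key (a point): top centre of the steel key, 10 (x) x 13 (y) mm and 12 mm high above the pocket floor, that fills the pocket corner at -x, +y (axes of nest_pocket). The carrier's cut-away corner goes here, so it seats only one way round.
- keeper (a joint): flat steel keeper turning on a vertical post at the nest's +x end. 0 = open (stop), knob on the -y side, pocket clear below 0.25; pi/2 = shut (stop), its short end over the seated carrier's end. Starts at 0.8 to 1.57. Shuts counter-clockwise from above, needs 2 N at the knob, stays where left. Its underside passes 1.5 mm above a seated carrier, so not over one that stands proud.
- keeper_pivot (a point): point on the keeper's turning axis at the height of keeper_knob; axes as those of nest_pocket (125 mm from the pocket centre along +x).
- keeper_knob (a point): centre of the keeper's round upright knob, 14 mm diameter, 28 mm tall (this point is 14 mm below its top and 58.5 mm above the bench), 30 mm from the pivot.
- carrier_mid (a point): carrier: loose aluminium block 218 (x) x 74 (y) x 31 mm, about 0.42 kg, with an upright grip fin amid its top, 26 (x) x 14 (y) mm, 34 mm tall. This point is the centre, half-way up the whole 65 mm (32.5 mm above its underside, 1.5 mm above its flat top). z is up. Its corner at -x, +y is cut away by 13 x 16 mm to clear the nest's key.
- recess_1 (a point): centre of the mouth, level with the carrier's flat top, of one of the carrier's four equal recesses, 38.5 (x) x 62.5 (y) mm, in a row along its x; axes as the carrier's. Its floor is a contact bed that starts 13 mm below the mouth, gives way only under a push of about 9 N, by 9 mm to a hard stop, and stays down.
- recess_2 (a point): the same for recess 2. A module merely let go in a recess stands 9 mm proud; pressed home, its flat top is level with the carrier's and its centre point lies 4 mm above the recess point.
- recess_3 (a point): the same for recess 3.
- recess_4 (a point): the same for recess 4.
- module_a_mid (a point): a grey plug-in module, 70 g: body 35 (x) x 59 (y) x 22 mm with bevelled foot, and an upright pull fin amid its top, 24 (x) x 14 (y) mm, 30 mm tall. This point is its centre, half-way up the whole 52 mm. z is up. Fits any recess either way round, its x along the carrier's x, 1.75 mm play all round. None if absent.
- module_b_mid (a point): the same for module b (identical). None if absent.
- module_c_mid (a point): the same for module c (identical). None if absent.
- module_d_mid (a point): the same for module d (identical). None if absent.
- hex_keys: hex keys in a holder, 62 mm long, 52 mm tall; origin under its centre. Bystander.
- pen: ball pen lying flat, 145 mm long; origin under its centre. Bystander.
- rod_block: small aluminium clamp block, 24 x 40 x 18 mm; origin under its centre. Bystander.
There are look-alikes about, which are no part of the job. What is shaped like the part that bears module_a_mid but yellow is not meant.

How it is judged:
On the way, in this order (a step that is already met when the one before it is completed fails the run):
1. the carrier lies flat in the nest's pocket (horizontal distance between carrier_mid and nest_pocket below 0.006 m and z of carrier_mid in the frame of nest_pocket below 0.0355 m and angle between the x axis of carrier_mid and the x axis of nest_pocket, either way round below 0.04 rad and angle between carrier_mid's own z axis and vertical below 0.03 rad), for 0.3 s.
2. every module present is pressed flush in a recess (all of step 1 and ((horizontal distance between module_a_mid and recess_1 below 0.005 m and z of module_a_mid in the frame of recess_1 between 0.001 and 0.0065 m and angle between the z axis of module_a_mid and the z axis of recess_1, either way round below 0.08 rad and angle between the y axis of module_a_mid and the y axis of recess_1, either way round below 0.1 rad) or (horizontal distance between module_a_mid and recess_2 below 0.005 m and z of module_a_mid in the frame of recess_2 between 0.001 and 0.0065 m and angle between the z axis of module_a_mid and the z axis of recess_2, either way round below 0.08 rad and angle between the y axis of module_a_mid and the y axis of recess_2, either way round below 0.1 rad) or (horizontal distance between module_a_mid and recess_3 below 0.005 m and z of module_a_mid in the frame of recess_3 between 0.001 and 0.0065 m and angle between the z axis of module_a_mid and the z axis of recess_3, either way round below 0.08 rad and angle between the y axis of module_a_mid and the y axis of recess_3, either way round below 0.1 rad) or (horizontal distance between module_a_mid and recess_4 below 0.005 m and z of module_a_mid in the frame of recess_4 between 0.001 and 0.0065 m and angle between the z axis of module_a_mid and the z axis of recess_4, either way round below 0.08 rad and angle between the y axis of module_a_mid and the y axis of recess_4, either way round below 0.1 rad)) and ((horizontal distance between module_b_mid and recess_1 below 0.005 m and z of module_b_mid in the frame of recess_1 between 0.001 and 0.0065 m and angle between the z axis of module_b_mid and the z axis of recess_1, either way round below 0.08 rad and angle between the y axis of module_b_mid and the y axis of recess_1, either way round below 0.1 rad) or (horizontal distance between module_b_mid and recess_2 below 0.005 m and z of module_b_mid in the frame of recess_2 between 0.001 and 0.0065 m and angle between the z axis of module_b_mid and the z axis of recess_2, either way round below 0.08 rad and angle between the y axis of module_b_mid and the y axis of recess_2, either way round below 0.1 rad) or (horizontal distance between module_b_mid and recess_3 below 0.005 m and z of module_b_mid in the frame of recess_3 between 0.001 and 0.0065 m and angle between the z axis of module_b_mid and the z axis of recess_3, either way round below 0.08 rad and angle between the y axis of module_b_mid and the y axis of recess_3, either way round below 0.1 rad) or (horizontal distance between module_b_mid and recess_4 below 0.005 m and z of module_b_mid in the frame of recess_4 between 0.001 and 0.0065 m and angle between the z axis of module_b_mid and the z axis of recess_4, either way round below 0.08 rad and angle between the y axis of module_b_mid and the y axis of recess_4, either way round below 0.1 rad)) and ((horizontal distance between module_c_mid and recess_1 below 0.005 m and z of module_c_mid in the frame of recess_1 between 0.001 and 0.0065 m and angle between the z axis of module_c_mid and the z axis of recess_1, either way round below 0.08 rad and angle between the y axis of module_c_mid and the y axis of recess_1, either way round below 0.1 rad) or (horizontal distance between module_c_mid and recess_2 below 0.005 m and z of module_c_mid in the frame of recess_2 between 0.001 and 0.0065 m and angle between the z axis of module_c_mid and the z axis of recess_2, either way round below 0.08 rad and angle between the y axis of module_c_mid and the y axis of recess_2, either way round below 0.1 rad) or (horizontal distance between module_c_mid and recess_3 below 0.005 m and z of module_c_mid in the frame of recess_3 between 0.001 and 0.0065 m and angle between the z axis of module_c_mid and the z axis of recess_3, either way round below 0.08 rad and angle between the y axis of module_c_mid and the y axis of recess_3, either way round below 0.1 rad) or (horizontal distance between module_c_mid and recess_4 below 0.005 m and z of module_c_mid in the frame of recess_4 between 0.001 and 0.0065 m and angle between the z axis of module_c_mid and the z axis of recess_4, either way round below 0.08 rad and angle between the y axis of module_c_mid and the y axis of recess_4, either way round below 0.1 rad)) and ((horizontal distance between module_d_mid and recess_1 below 0.005 m and z of module_d_mid in the frame of recess_1 between 0.001 and 0.0065 m and angle between the z axis of module_d_mid and the z axis of recess_1, either way round below 0.08 rad and angle between the y axis of module_d_mid and the y axis of recess_1, either way round below 0.1 rad) or (horizontal distance between module_d_mid and recess_2 below 0.005 m and z of module_d_mid in the frame of recess_2 between 0.001 and 0.0065 m and angle between the z axis of module_d_mid and the z axis of recess_2, either way round below 0.08 rad and angle between the y axis of module_d_mid and the y axis of recess_2, either way round below 0.1 rad) or (horizontal distance between module_d_mid and recess_3 below 0.005 m and z of module_d_mid in the frame of recess_3 between 0.001 and 0.0065 m and angle between the z axis of module_d_mid and the z axis of recess_3, either way round below 0.08 rad and angle between the y axis of module_d_mid and the y axis of recess_3, either way round below 0.1 rad) or (horizontal distance between module_d_mid and recess_4 below 0.005 m and z of module_d_mid in the frame of recess_4 between 0.001 and 0.0065 m and angle between the z axis of module_d_mid and the z axis of recess_4, either way round below 0.08 rad and angle between the y axis of module_d_mid and the y axis of recess_4, either way round below 0.1 rad))), for 0.3 s.
3. the keeper is turned shut over the carrier (all of step 2 and value of joint keeper above 1.3 rad), for 0.2 s.
At the end, for the whole second after the job is handed in: The carrier lies flat in the pocket (within 6 mm of its centre, at most 3 mm above its floor), every module present is in a recess with its top at most 2.5 mm above or 3 mm below the carrier's, square within 0.1 rad, and the keeper is within 0.27 rad of fully closed (all of step 3); the robot touches nothing.
It fails at once if one of the bystanders is moved more than 4 cm (distance of any of hex_keys, pen, rod_block from where it was at the start of the episode above 0.04 m).
Of module_a, module_b, module_c, module_d only 3 to 4 are there at a start; the rules pass over those that are not, and their reading is None.
At some moment in a run one of module_a, module_b, module_c, module_d may be knocked a few centimetres aside while the robot is not near it.
It also fails if it takes over 192 s, if anything falls off the work surface, if the arm or the gripper's body presses on something with over 40 N, if the wrist force passes 120 N, or if a joint passes its speed limit or range.

## Working session

There is one attempt and no reset: what is moved stays moved. The work goes in short steps, Python scripts to look and compute and a tool call to move; the robot and the scene stay as the last step left them, time stands still between calls to the robot, and variables do not carry over. Pictures are saved under pics/ and viewed, and the job is handed in when it is done.

Besides the shell and the picture viewer there is one more tool, called after "Request:" by a JSON object that holds its "op" and its "data". arm_command: Moves the arm, as the interface text tells. Its arguments: {"type":"object","properties":{"series":{"type":"array"},"newtons":{"type":"number"}},"required":["series"]}

```bash
mkdir -p pics; python3 - <<'E'
from workcell import bot
import cv2,numpy as np
s=bot.read_state(); print({k:np.round(v,3) for k,v in s.items()})
for n in ["scene","top","wrist"]:
    im,d=bot.read_camera(n); cv2.imwrite(f"pics/{n}0.png",im); np.save(f"{n}0_d.npy",d)
    i=bot.camera_info(n); print(n,np.round(i["K"],1).tolist(),i["dist_coeffs"],np.round(i["extrinsics"],3).tolist())
E
```

```text
{'time': np.float64(0.0), 'q': array([ 1.212,  0.265,  1.605, -0.   ,  1.274, -0.037]), 'joint_vel': array([ 0.001,  0.001,  0.001,  0.001,  0.   , -0.   ]), 'joint_torque': array([-2.0000e-03, -5.1510e+01, -3.6731e+01, -0.0000e+00,  1.3000e-02,
        0.0000e+00]), 'tool_pos': array([0.213, 0.64 , 0.252]), 'tcp_rot': array([ 0.251,  1.556, -0.254]), 'wrist_force': array([ 0.039,  0.73 , -0.005]), 'torque': array([ 0.026, -0.006,  0.013]), 'width': np.float64(0.996)}
scene [[542.4, 0.0, 280.2], [0.0, 542.4, 216.2], [0.0, 0.0, 1.0]] [-0.15328518  0.          0.          0.          0.        ] [[-0.907, -0.177, 0.381, 0.036], [-0.42, 0.345, -0.839, 1.166], [0.017, -0.922, -0.387, 0.557], [0.0, 0.0, 0.0, 1.0]]
top [[393.5, 0.0, 280.4], [0.0, 393.5, 207.2], [0.0, 0.0, 1.0]] [-0.017814  0.        0.        0.        0.      ] [[0.095, -0.973, 0.211, 0.309], [-0.995, -0.094, 0.014, 0.117], [0.006, -0.211, -0.977, 0.947], [0.0, 0.0, 0.0, 1.0]]
wrist [[290.5, 0.0, 281.0], [0.0, 290.5, 209.6], [0.0, 0.0, 1.0]] [-0.04560636  0.          0.          0.          0.        ] [[0.317, 0.9, 0.299, 0.137], [0.948, -0.3, -0.102, 0.667], [-0.002, 0.316, -0.949, 0.373], [0.0, 0.0, 0.0, 1.0]]
```

View pics/top0.png

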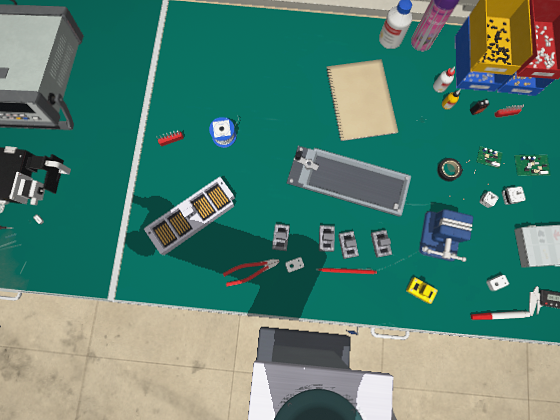

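View pics/scene0.png

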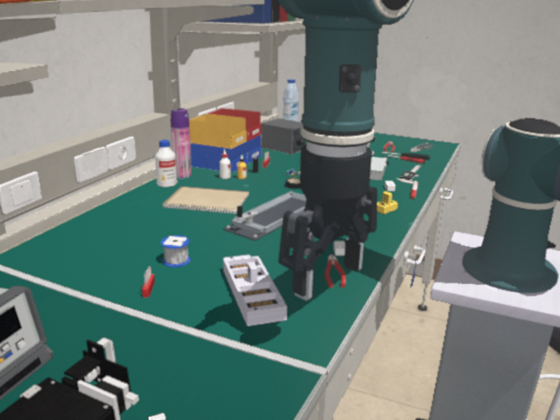

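View pics/wrist0.png

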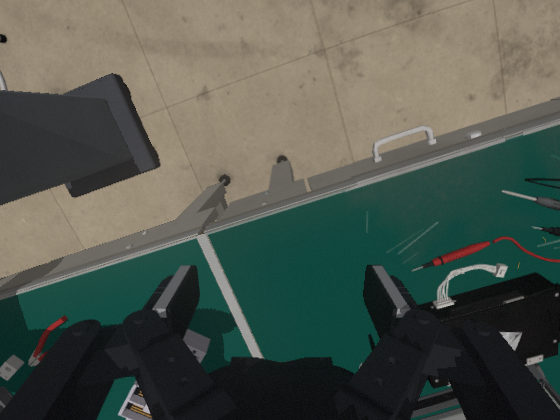

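```bash
python3 - <<'E'
import cv2
im=cv2.imread("pics/top0.png")
cv2.imwrite("pics/z1.png",cv2.resize(im[130:290,130:260],None,fx=4.5,fy=3.7,interpolation=2)[:600])
cv2.imwrite("pics/z1.png",cv2.resize(im[165:265,135:250],None,fx=6,fy=6,interpolation=2))
cv2.imwrite("pics/z2.png",cv2.resize(im[140:280,265:420],None,fx=4.2,fy=4.2,interpolation=2))
E
```

```text
(no output)
```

View pics/z1.png

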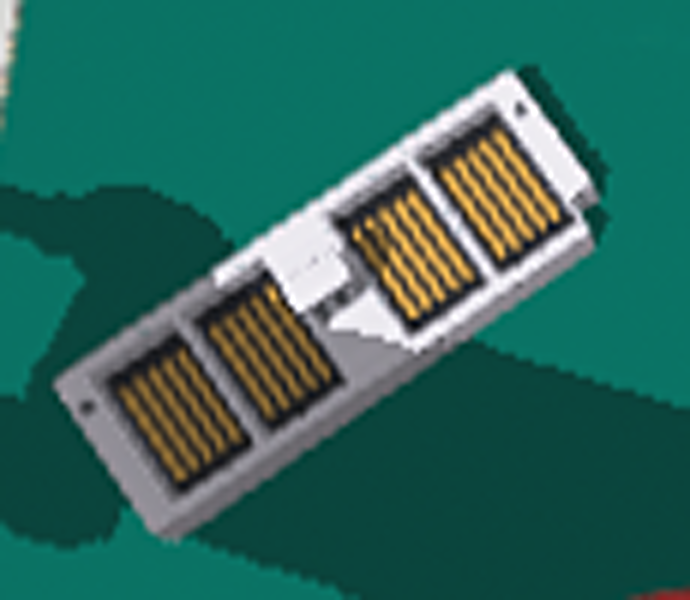

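View pics/z2.png

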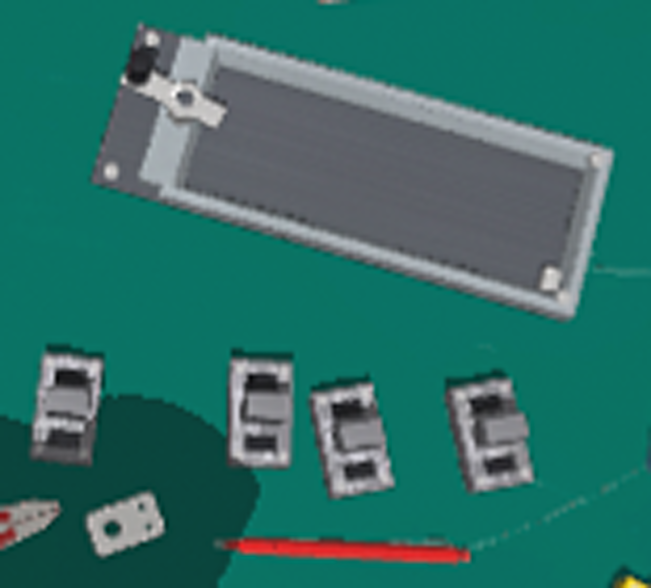

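```bash
cat > h.py <<'E'
import cv2,numpy as np
from scipy.spatial.transform import Rotation as R
from workcell import bot
def grab(name,tag=None):
    st=bot.read_state(); info=bot.camera_info(name); im,d=bot.read_camera(name)
    info={k:np.array(v) for k,v in info.items()}
    if tag: cv2.imwrite(f"pics/{tag}.png",im); np.savez(f"{tag}.npz",im=im,d=d,**info)
    return im,d,info
def load(tag):
    z=np.load(f"{tag}.npz"); return z['im'],z['d'],{k:z[k] for k in('K','dist_coeffs','extrinsics')}
def rays(info,uv):
    n=cv2.undistortPoints(np.array(uv,float).reshape(-1,1,2),info['K'],info['dist_coeffs']).reshape(-1,2)
    return np.c_[n,np.ones(len(n))]
def plane(info,uv,z):
    E=info['extrinsics']; r=rays(info,uv)@E[:3,:3].T; c=E[:3,3]
    return c+r*((z-c[2])/r[:,2])[:,None]
def cloud(info,d):
    h,w=d.shape; u,v=np.meshgrid(np.arange(w),np.arange(h))
    n=rays(info,np.stack([u.ravel(),v.ravel()],1)); E=info['extrinsics']
    P=(n*d.reshape(-1,1))@E[:3,:3].T+E[:3,3]; P[d.ravel()==0]=np.nan
    return P.reshape(h,w,3)
def proj(info,P):
    E=np.linalg.inv(info['extrinsics']); 
    return cv2.projectPoints(np.array(P,float).reshape(-1,1,3),cv2.Rodrigues(E[:3,:3])[0],E[:3,3],info['K'],info['dist_coeffs'])[0].reshape(-1,2)
def blobs(P,mask,mn=10):
    n,l,s,c=cv2.connectedComponentsWithStats(mask.astype(np.uint8)); out=[]
    for i in range(1,n):
        if s[i,4]<mn: continue
        X=P[l==i]; r=cv2.minAreaRect((X[:,:2]*1000).astype(np.float32))
        b=cv2.boxPoints(r); e=b[1]-b[0]; f=b[2]-b[1]
        if np.linalg.norm(e)<np.linalg.norm(f): e,f=f,e
        out.append((np.round(c[i]).astype(int).tolist(),int(s[i,4]),np.round(r[0],1).tolist(),round(np.linalg.norm(e),1),round(np.linalg.norm(f),1),round(np.degrees(np.arctan2(e[1],e[0]))%180,1),round(float(np.median(X[:,2]))*1000,1)))
    return out
def pose():
    s=bot.read_state(); M=R.from_rotvec(s['tcp_rot']).as_matrix(); return np.array(s['tool_pos']),M,s
def yawdeg(M): # direction of jaw axis
    return np.degrees(np.arctan2(M[1,1],M[0,1]))
def go(target,yaw=None):
    """print shift in tool axes (cm) and turn for target xyz (m), jaw yaw (deg) pointing straight down"""
    p,M,s=pose()
    if yaw is not None:
        y=np.radians(yaw); yy=np.array([np.cos(y),np.sin(y),0]); xx=np.array([0,0,-1.]); zz=np.cross(xx,yy)
        T=np.c_[xx,yy,zz]; rv=R.from_matrix(M.T@T).as_rotvec()
    else: T=M; rv=np.zeros(3)
    d=np.array(target)-p
    print("t %.2f pos"%s['time'],np.round(p*1000,1),"jaw %.1f"%yawdeg(M),"F",np.round(s['wrist_force'],1),"w %.3f"%s['width'])
    print(" turn",np.round(rv,3)," shift now-axes cm",np.round(M.T@d*100,2)," after-turn axes",np.round(T.T@d*100,2))
E
python3 - <<'E'
from h import *
info=bot.camera_info("top"); info={k:np.array(v) for k,v in info.items()}
im=cv2.imread("pics/top0.png"); d=np.load("top0_d.npy")
P=cloud(info,d)
roi=np.zeros(d.shape,bool); roi[130:300,120:450]=1
for lo,hi in [(0.040,0.08),(0.016,0.028),(0.026,0.036)]:
    print(lo,hi)
    for b in blobs(P,roi&(P[...,2]>lo)&(P[...,2]<hi)): print(b)
E
```

```text
0.04 0.08
([221, 134], 220, [668.1, 292.3], np.float32(59.3), np.float32(27.5), np.float32(95.0), 47.8)
([305, 162], 179, [620.7, 79.1], np.float32(61.1), np.float32(21.0), np.float32(62.7), 44.7)
([188, 212], 101, [468.8, 341.6], np.float32(26.1), np.float32(15.5), np.float32(131.5), 62.8)
([440, 239], 351, [471.7, -242.5], np.float32(100.4), np.float32(51.8), np.float32(169.3), 61.3)
([280, 235], 68, [437.4, 123.5], np.float32(23.3), np.float32(15.0), np.float32(91.8), 51.3)
([328, 237], 72, [444.1, 15.4], np.float32(23.4), np.float32(13.2), np.float32(93.6), 50.6)
([385, 242], 74, [444.7, -115.7], np.float32(23.2), np.float32(14.5), np.float32(105.9), 50.5)
([350, 243], 74, [434.3, -37.2], np.float32(23.8), np.float32(14.8), np.float32(103.4), 50.7)
([426, 289], 87, [346.1, -213.2], np.float32(24.6), np.float32(14.5), np.float32(155.4), 51.2)
0.016 0.028
([170, 138], 131, [660.3, 424.3], np.float32(61.1), np.float32(15.4), np.float32(116.5), 20.7)
([226, 140], 33, [667.4, 283.6], np.float32(45.0), np.float32(13.8), np.float32(118.6), 22.5)
([353, 180], 1081, [594.3, -42.7], np.flo
[... 781 characters left out ...]
.8), np.float32(15.8), 21.4)
([436, 241], 19, [462.2, -245.4], np.float32(31.1), np.float32(8.0), np.float32(62.1), 24.2)
([425, 249], 14, [442.1, -219.9], np.float32(10.3), np.float32(7.8), np.float32(164.8), 17.8)
([295, 264], 116, [376.0, 85.2], np.float32(39.7), np.float32(23.4), np.float32(116.4), 17.9)
([421, 290], 259, [345.1, -214.8], np.float32(57.3), np.float32(35.3), np.float32(64.9), 21.3)
0.026 0.036
([226, 140], 15, [663.7, 282.9], np.float32(31.2), np.float32(4.8), np.float32(115.4), 28.8)
([188, 216], 1066, [468.8, 341.9], np.float32(218.4), np.float32(75.5), np.float32(131.4), 30.1)
([421, 289], 15, [347.5, -207.0], np.float32(23.6), np.float32(5.3), np.float32(168.4), 30.4)
```

```bash
python3 - <<'E'
from h import *
info=bot.camera_info("top"); info={k:np.array(v) for k,v in info.items()}
d=np.load("top0_d.npy"); np.savez("top0.npz",im=cv2.imread("pics/top0.png"),d=d,**info)
P=cloud(info,d)
roi=np.zeros(d.shape,bool); roi[140:220,280:420]=1
for lo,hi in [(0.06,0.08),(0.036,0.05),(0.003,0.0095),(0.012,0.03)]:
    print(lo,hi)
    for b in blobs(P,roi&(P[...,2]>lo)&(P[...,2]<hi),5): print(b)
m=roi&(P[...,2]>.06); print(P[m].mean(0),m.sum())
print(np.nanmedian(P[280:300,130:200,2]))
E
```

```text
0.06 0.08
([298, 155], 33, [628.0, 101.2], np.float32(12.1), np.float32(11.7), np.float32(160.0), 70.5)
0.036 0.05
([308, 163], 141, [620.7, 79.1], np.float32(61.1), np.float32(21.0), np.float32(62.7), 44.0)
0.003 0.0095
([302, 151], 78, [664.1, 91.2], np.float32(36.6), np.float32(27.5), np.float32(163.6), 5.7)
([357, 182], 2553, [594.4, -49.3], np.float32(229.7), np.float32(83.5), np.float32(78.7), 5.7)
([295, 174], 251, [602.6, 98.3], np.float32(65.0), np.float32(40.4), np.float32(171.7), 5.5)
([299, 193], 5, [554.1, 88.0], np.float32(7.4), np.float32(2.8), np.float32(98.6), 3.2)
([347, 201], 5, [544.4, -31.1], np.float32(7.9), np.float32(1.1), np.float32(75.3), 5.4)
([357, 203], 5, [539.5, -54.9], np.float32(10.1), np.float32(0.6), np.float32(83.0), 6.3)
([371, 208], 8, [531.9, -89.6], np.float32(13.8), np.float32(1.2), np.float32(80.1), 7.9)
([382, 211], 7, [526.9, -115.5], np.float32(11.4), np.float32(1.8), np.float32(75.0), 6.8)
([389, 214], 5, [521.1, -133.9], np.float32(4.3), np.float32(3.3), np.float32(170.7), 3.3)
([398, 216], 6, [518.7, -156.2], np.float32(13.1), np.float32(1.1), np.float32(73.4), 3.9)
0.012 0.03
([354, 180], 1401, [594.6, -42.8], np.float32(263.2), np.float32(105.9), np.float32(78.8), 18.5)
[0.62713494 0.1015523  0.06934474] 33
2.7651183719612504e-05
```

```bash
python3 - <<'E'
from h import *
go([0.6275,0.1015,0.20],-18)
go([0.6275,0.1015,0.20],162)
p,M,s=pose(); print(M.round(3),s['q'].round(3))
E
```

```text
t 0.15 pos [213.3 639.8 252.2] jaw 71.6 F [-0.2  0.9 -0.5] w 1.003
 turn [1.563e+00 1.000e-03 1.000e-03]  shift now-axes cm [  5.29 -37.96  56.32]  after-turn axes [ 5.22 56.03 38.4 ]
t 0.15 pos [213.3 639.8 252.2] jaw 71.6 F [-0.2  0.9 -0.5] w 1.003
 turn [-1.578e+00 -1.000e-03  1.000e-03]  shift now-axes cm [  5.29 -37.96  56.32]  after-turn axes [  5.22 -56.03 -38.4 ]
[[-0.001  0.316  0.949]
 [-0.002  0.949 -0.316]
 [-1.    -0.002 -0.   ]] [ 1.212  0.265  1.605  0.     1.274 -0.037]
```

Request:
{"op": "arm_command", "data": {"series": [[[0, 0, 0, 0.38, -2.7, 4, 1], [0, 0, 0, 0.38, -2.7, 4, 0.5], [0, 0, 0, 0.38, -2.7, 4, 0.5], [0, 0, 0, 0.38, -2.7, 4, 0.5], [0, 0, 0, 0.38, -2.7, 4, 0.5], [0, 0, 0, 0.38, -2.7, 4, 0.5], [0, 0, 0, 0.38, -2.7, 4, 0.5], [0, 0, 0, 0.38, -2.7, 4, 0.5], [0, 0, 0, 0.38, -2.7, 4, 0.5], [0, 0, 0, 0.38, -2.7, 4, 0.5]]]}}

```text
time: 1.15
tool_pos: [0.5122, 0.2502, 0.2097]
tcp_rot: [0.242, 1.559, -0.244]
wrist_force: [0.1, 0.4, -0.4]
width: 0.498
```

Request:
{"op": "arm_command", "data": {"series": [[[0, 0, 0, 0.38, -2.7, 4, 0.5], [0, 0, 0, 0.38, -2.7, 4, 0.5], [0.14, 0, 0, 0, 0, 0, 0.4], [0.14, 0, 0, 0, 0, 0, 0.4], [0.14, 0, 0, 0, 0, 0, 0.4], [0.14, 0, 0, 0, 0, 0, 0.4], [0.14, 0, 0, 0, 0, 0, 0.4], [0.14, 0, 0, 0, 0, 0, 0.4], [0.14, 0, 0, 0, 0, 0, 0.4], [0.14, 0, 0, 0, 0, 0, 0.4]]]}}

```text
time: 2.15
tool_pos: [0.5755, 0.1615, 0.1967]
tcp_rot: [1.139, 1.252, -1.155]
wrist_force: [0.4, -0.3, 0.0]
width: 0.403
```

```bash
python3 - <<'E'
from h import *
go([0.6275,0.1015,0.20],-18)
grab("wrist","w1")
E
```

```text
t 2.15 pos [575.5 161.5 196.7] jaw 4.9 F [ 0.4 -0.3  0. ] w 0.403
 turn [0.399 0.005 0.008]  shift now-axes cm [-0.35  4.67  6.42]  after-turn axes [-0.33  6.8   4.1 ]
```

View pics/w1.png

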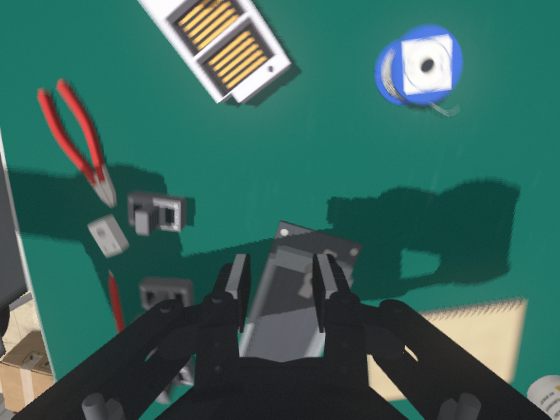

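Request:
{"op": "arm_command", "data": {"series": [[[0.133, 0, 0, 0, 0, 0, 0.4], [0.133, 0.005, 0.008, 0, 0, 0, 0.4], [0.133, 0, 0, 0, 0, 0, 0.4], [0, 0, 0, 0, 3.4, 2.05, 0.4], [0, 0, 0, 0, 3.4, 2.05, 0.4], [0, 0, 0, 0, 0, 0, 0.4]]]}}

```text
time: 2.8
tool_pos: [0.6263, 0.1004, 0.1947]
tcp_rot: [1.437, 1.044, -1.441]
wrist_force: [0.0, 0.7, 0.7]
width: 0.399
```

```bash
python3 - <<'E'
from h import *
grab("top","t1")
im,d,info=load("t1"); P=cloud(info,d)
cv2.imwrite("pics/t1z.png",cv2.resize(im[100:260,240:440],None,fx=3.5,fy=3.5))
grab("wrist","w2")
go([0.6275,0.1015,0.071],-18)
E
```

```text
t 2.90 pos [624.  102.8 194.3] jaw -18.2 F [-0.6 -0.  -0.6] w 0.400
 turn [-0.003  0.001  0.006]  shift now-axes cm [1.233e+01 4.400e-01 1.000e-02]  after-turn axes [1.233e+01 3.700e-01 1.000e-02]
```

View pics/t1z.png

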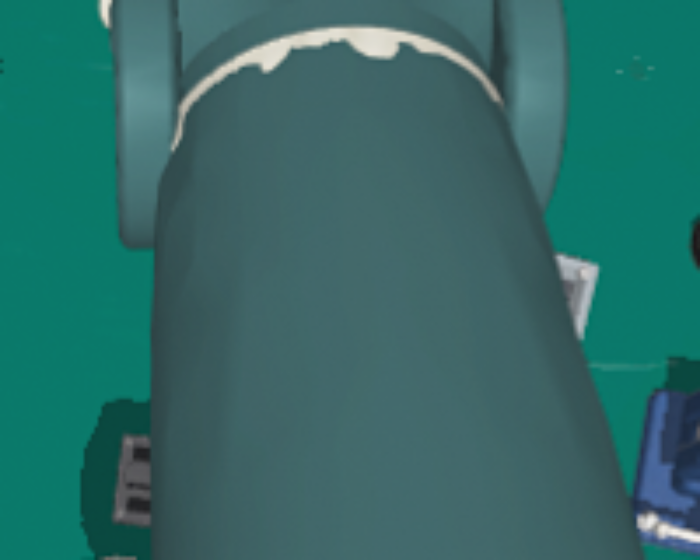

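View pics/w2.png

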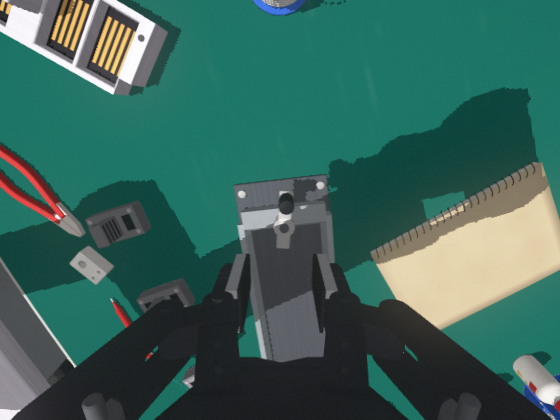

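```bash
python3 - <<'E'
from h import *
im,d,info=load("w2"); P=cloud(info,d)
roi=np.zeros(d.shape,bool); roi[160:260,235:345]=1
for lo,hi in [(0.062,0.08),(0.036,0.05),(0.014,0.03)]:
    for b in blobs(P,roi&(P[...,2]>lo)&(P[...,2]<hi),15): print(b)
# jaw midpoint in wrist image check
E
```

```text
([286, 206], 215, [629.8, 103.7], np.float32(13.6), np.float32(12.5), np.float32(72.3), 72.4)
([285, 192], 71, [631.6, 108.5], np.float32(13.7), np.float32(6.2), np.float32(162.4), 44.0)
([283, 230], 581, [617.6, 74.3], np.float32(45.1), np.float32(21.4), np.float32(58.4), 44.8)
([316, 222], 1068, [643.9, 48.9], np.float32(69.0), np.float32(42.5), np.float32(78.6), 20.1)
([255, 224], 948, [581.1, 72.1], np.float32(70.0), np.float32(37.9), np.float32(51.9), 20.2)
```

Request:
{"op": "arm_command", "data": {"series": [[[0, 0, 0, 0, 0.5, 0, 0.35], [0, 0, 0, 3, 0, 0, 0.35], [0, 0, 0, 3, 0, 0, 0.35], [0, 0, 0, 3, 0, 0, 0.35], [0, 0, 0, 1.5, 0, 0, 0.35], [0, 0, 0, 0, 0, 0, 0.35]]]}}

```text
time: 3.5
tool_pos: [0.6275, 0.1065, 0.0884]
tcp_rot: [1.432, 1.053, -1.432]
wrist_force: [-0.8, 0.1, 0.6]
width: 0.349
```

```bash
python3 - <<'E'
from h import *
go([0.629,0.103,0.071],-18)
E
```

```text
t 3.50 pos [627.5 106.5  88.4] jaw -17.6 F [-0.8  0.1  0.6] w 0.349
 turn [ 0.008 -0.002  0.003]  shift now-axes cm [1.73 0.25 0.3 ]  after-turn axes [1.74 0.25 0.29]
```

Request:
{"op": "arm_command", "data": {"series": [[[0, 0, 0, 0, 0.25, 0.3, 0.35], [0, 0, 0, 1, 0, 0, 0.35], [0, 0, 0, 0.7, 0, 0, 0.25], [0, 0, 0, 0, 0, 0, 0.22], [0, 0, 0, 0, 0, 0, 0.22]]]}}

```text
time: 4.0
tool_pos: [0.6322, 0.1039, 0.0749]
tcp_rot: [1.436, 1.05, -1.425]
wrist_force: [0.3, 0.4, -0.4]
width: 0.219
```

```bash
python3 - <<'E'
from h import *
go([0.629,0.103,0.071],-18)
E
```

```text
t 4.00 pos [632.2 103.9  74.9] jaw -17.5 F [ 0.3  0.4 -0.4] w 0.219
 turn [ 0.01  -0.005 -0.003]  shift now-axes cm [ 0.39 -0.28  0.18]  after-turn axes [ 0.39 -0.28  0.18]
```

Request:
{"op": "arm_command", "data": {"series": [[[0.14, 0, 0, 0.1, 0.42, 0.03, 0.22], [0.14, 0, 0, 0, 0.42, 0.03, 0.22], [0.14, 0, 0, 0, 0.42, 0.03, 0.22], [0.14, 0, 0, 0, 0.42, 0.03, 0.22], [0.14, 0, 0, 0, 0.42, 0.03, 0.22], [0, 0, 0, 0, 0, 0, 0.22]]]}}

```text
time: 4.6
tool_pos: [0.6448, 0.0917, 0.0745]
tcp_rot: [1.917, 0.536, -1.923]
wrist_force: [-0.1, 0.2, 0.4]
width: 0.217
```

```bash
cat > kp.py <<'E'
from h import *
def kp(piv=(0.6202,0.0745)):
    p,M,s=pose(); d=p[:2]-np.array(piv)
    print("r %.1f head %.1f jaw %.1f z %.1f F"%(np.hypot(*d)*1000,np.degrees(np.arctan2(d[1],d[0])),yawdeg(M),p[2]*1000),s['wrist_force'].round(1),"t %.2f w %.3f"%(s['time'],s['width']))
    q=np.array(piv); e=(q-p[:2]); print("pivot in tool axes cm (y,z):",(M.T@np.r_[e,0]*100).round(2)[1:])
E
python3 -c "
from kp import *
kp()"
```

```text
r 30.0 head 35.0 jaw -59.1 z 74.5 F [-0.1  0.2  0.4] t 4.60 w 0.217
pivot in tool axes cm (y,z): [0.22 2.99]
```

Request:
{"op": "arm_command", "data": {"series": [[[0.14, 0, 0, 0, 0.42, 0.03, 0.22], [0.14, 0, 0, 0, 0.42, 0.03, 0.22], [0.14, 0, 0, 0, 0.42, 0.03, 0.22], [0.14, 0, 0, 0, 0.42, 0.03, 0.22], [0.14, 0, 0, 0, 0.42, 0.03, 0.22], [0.14, 0, 0, 0, 0.42, 0.03, 0.22], [0, 0, 0, 0, 0, 0, 0.22]]]}}

```text
time: 5.3
tool_pos: [0.6482, 0.0717, 0.0753]
tcp_rot: [-2.046, 0.307, 2.053]
wrist_force: [-0.4, 0.2, 0.4]
width: 0.223
```

```bash
python3 -c "
from kp import *
kp(); grab('wrist','w3')"
```

```text
r 28.2 head -5.8 jaw -107.7 z 75.3 F [-0.4  0.2  0.4] t 5.30 w 0.223
pivot in tool axes cm (y,z): [0.58 2.76]
```

View pics/w3.png

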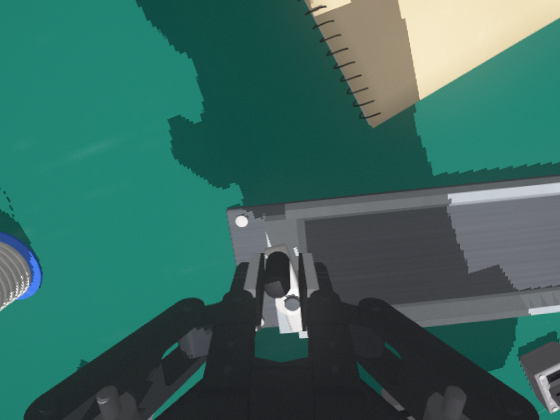

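Request:
{"op": "arm_command", "data": {"series": [[[0, 0, 0, 0, 0.25, 0, 0.22], [0, 0, 0, 0, 0.25, 0, 0.22], [0, 0, 0, 0, 0.2, 0, 0.22], [0, 0, 0, 0, 0, 0, 0.22]]]}}

```text
time: 5.75
tool_pos: [0.648, 0.066, 0.0764]
tcp_rot: [-2.058, 0.292, 2.055]
wrist_force: [1.0, 2.0, -1.2]
width: 0.221
```

```bash
python3 -c "
from kp import *
kp(); im,d,info=grab('wrist','w4'); P=cloud(info,d)
roi=np.zeros(d.shape,bool); roi[200:320,230:330]=1
for b in blobs(P,roi&(P[...,2]>.062)&(P[...,2]<.08),15): print(b)"
```

```text
r 29.1 head -16.9 jaw -107.0 z 76.4 F [ 1.   2.  -1.2] t 5.75 w 0.221
pivot in tool axes cm (y,z): [0.   2.91]
([265, 277], 1267, [653.7, 73.9], np.float32(24.9), np.float32(18.8), np.float32(20.8), 72.2)
([311, 271], 578, [647.6, 56.2], np.float32(23.0), np.float32(14.0), np.float32(125.0), 71.7)
```

View pics/w4.png

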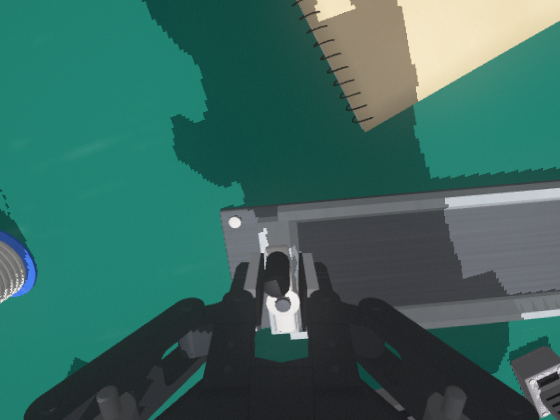

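Request:
{"op": "arm_command", "data": {"series": [[[0, 0, 0, 0, -0.2, 0, 0.35], [0, 0, 0, -3, 0, 0, 0.35], [0, 0, 0, -4, 0, 0, 0.5], [0, 0, 0, -4, 0, 0, 0.5], [0, 0, 0, -4, 0, 0, 0.5], [-0.15, 0, 0, 0, 0, 0, 0.5], [-0.15, 0, 0, 0, 0, 0, 0.5], [-0.15, 0, 0, 0, 0, 0, 0.5], [-0.15, 0, 0, 0, 0, 0, 0.5], [-0.15, 0, 0, 0, 0, 0, 0.5]]]}}

```text
time: 6.8
tool_pos: [0.6445, 0.0627, 0.2328]
tcp_rot: [1.963, 0.47, -1.973]
wrist_force: [0.4, 0.5, 0.2]
width: 0.5
```

Request:
{"op": "arm_command", "data": {"series": [[[-0.15, 0, 0, 0, 0, 0, 0.5], [-0.15, 0, 0, 0, 0, 0, 0.5], [-0.15, 0, 0, 0, 0, 0, 0.5], [-0.15, 0, 0, 0, 0, 0, 0.5], [-0.15, 0, 0, 0, 0, 0, 0.5], [-0.15, 0, 0, 0, 0, 0, 0.5], [-0.15, 0, 0, 0, 0, 0, 0.5], [-0.15, 0, 0, 0, 0, 0, 0.5], [-0.15, 0, 0, 0, 0, 0, 0.5], [-0.15, 0, 0, 0, 0, 0, 0.5]]]}}

```text
time: 7.8
tool_pos: [0.64, 0.0594, 0.2322]
tcp_rot: [0.911, 1.383, -0.926]
wrist_force: [-0.6, -1.5, 0.4]
width: 0.503
```

```bash
python3 -c "
from h import *
go([.4688,.3418,.20],41.4)
grab('wrist','w5')"
```

```text
t 7.80 pos [640.   59.4 232.2] jaw 22.4 F [-0.6 -1.5  0.4] w 0.503
 turn [-0.332 -0.008  0.014]  shift now-axes cm [  3.49  -5.03 -32.61]  after-turn axes [  3.22   5.83 -32.51]
```

View pics/w5.png

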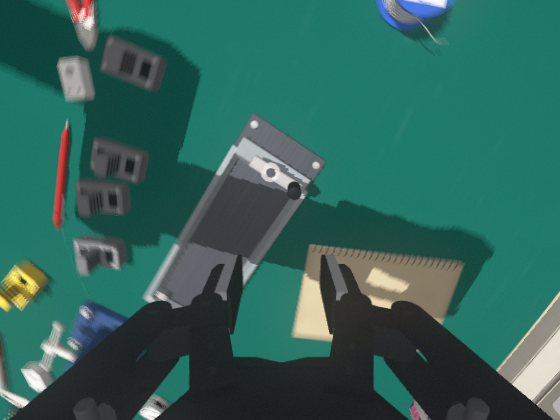

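```bash
python3 - <<'E'
from h import *
im,d,info=load("w5"); P=cloud(info,d)
roi=np.zeros(d.shape,bool); roi[100:320,130:330]=1
def loc(X): # nest coords w.r.t. top estimate
    a=np.radians(78.7); ex=np.array([np.cos(a),np.sin(a)]); ey=np.array([-ex[1],ex[0]]); q=X[...,:2]-np.array([.5944,-.0493]); return q@ex*1000,q@ey*1000
m=roi&(P[...,2]>.06)&(P[...,2]<.08); print("knob",P[m].mean(0),[x.mean() for x in loc(P[m])])
m=roi&(P[...,2]>.0415)&(P[...,2]<.05); x,y=loc(P[m]); print("bar",x.min(),x.max(),y.min(),y.max(),m.sum())
# profile across y at given x: floor extents
m=roi&np.isfinite(P[...,2]); x,y=loc(P); z=P[...,2]*1000
for x0 in (-40,-20,0,20,40,60,80):
    s=m&(abs(x-x0)<2)&(abs(y)<60); yy=y[s]; zz=z[s]
    fl=yy[(zz<7.5)&(zz>4)&(abs(yy)<45)]; w=yy[zz>18]
    print(x0,"floor",fl.min().round(1),fl.max().round(1),"wall",w.min().round(1),w.max().round(1), "inner", w[w<0].max() if (w<0).any() else None, w[w>0].min() if (w>0).any() else None)
for y0 in (-20,0,20):
    s=m&(abs(y-y0)<2)&(x>60)&(x<160); xx=x[s]; zz=z[s]
    print(y0,"floor max x",xx[(zz<7.5)&(xx<120)].max(),"wall",xx[(zz>18)&(zz<22)].min(),xx[(zz>18)&(zz<22)].max(),"plate",xx[zz>3].max())
E
```

```text
knob [0.64718471 0.07068028 0.07119184] [np.float64(127.99738026686859), np.float64(-28.251782457239926)]
bar 115.99208660997076 137.54779137508655 -36.48056987660544 24.00079345189343 677
-40 floor -8.2 40.5 wall 45.4 52.5 inner None 45.408029156560026
-20 floor -17.4 40.1 wall -51.1 52.0 inner -50.538728198778294 45.13550534760167
0 floor -38.3 39.8 wall -51.0 52.4 inner -43.54360627338212 45.312293131711655
20 floor -37.6 40.0 wall -49.7 51.8 inner -42.13646544938212 45.53624001592354
40 floor -38.1 40.0 wall -49.9 51.8 inner -42.31646703853447 44.13498239963298
60 floor -37.9 39.3 wall -50.2 51.9 inner -42.54074381503739 44.23319111139939
80 floor -38.3 39.9 wall -49.8 51.8 inner -42.84856471339316 44.53636136462608
-20 floor max x 112.04219588327534 wall 130.63875722721613 139.85759667061674 plate 159.90490242262737
0 floor max x 107.28458336430049 wall 135.30771763209262 139.71993828369293 plate 159.91466829115424
20 floor max x 112.00193893766307 wall 130.56358686628488 139.82997071853686 plate 159.753093085542
```

Request:
{"op": "arm_command", "data": {"series": [[[-0.11, 0, 0.01, 0, 0, 0, 0.5], [-0.11, 0, 0, 0, 0, 0, 0.5], [-0.11, 0, 0, 0, 0, 0, 0.5], [0, 0, 0, 0, 0.9, -4.6, 0.5], [0, 0, 0, 0, 0.9, -4.6, 0.5], [0, 0, 0, 0, 0.9, -4.6, 0.5], [0, 0, 0, 0, 0.9, -4.6, 0.5], [0, 0, 0, 0, 0.9, -4.6, 0.5], [0, 0, 0, 0, 0.9, -4.6, 0.5], [0, 0, 0, 0, 0, 0, 0.5]]]}}

```text
time: 8.85
tool_pos: [0.4916, 0.3052, 0.2334]
tcp_rot: [0.67, 1.473, -0.679]
wrist_force: [0.4, 0.1, 0.3]
width: 0.499
```

```bash
python3 - <<'E'
from h import *
go([.4688,.3418,.20],41.4)
im,d,info=grab('wrist','w6'); P=cloud(info,d)
roi=np.ones(d.shape,bool)
for lo,hi in [(0.055,0.08),(0.026,0.036)]:
    for b in blobs(P,roi&(P[...,2]>lo)&(P[...,2]<hi),100): print(b)
E
```

```text
t 8.85 pos [491.6 305.2 233.4] jaw 40.6 F [0.4 0.1 0.3] w 0.499
 turn [-0.015 -0.006  0.009]  shift now-axes cm [ 3.36  0.68 -4.25]  after-turn axes [ 3.34  0.71 -4.26]
([290, 154], 394, [469.7, 343.9], np.float32(25.7), np.float32(14.3), np.float32(130.7), 65.1)
([290, 135], 5261, [469.6, 343.5], np.float32(218.2), np.float32(74.2), np.float32(131.3), 31.1)
([383, 278], 148, [669.1, 300.8], np.float32(47.9), np.float32(16.1), np.float32(70.6), 30.0)
([555, 413], 117, [1082.1, 310.1], np.float32(27.4), np.float32(19.9), np.float32(137.6), 32.0)
```

View pics/w6.png

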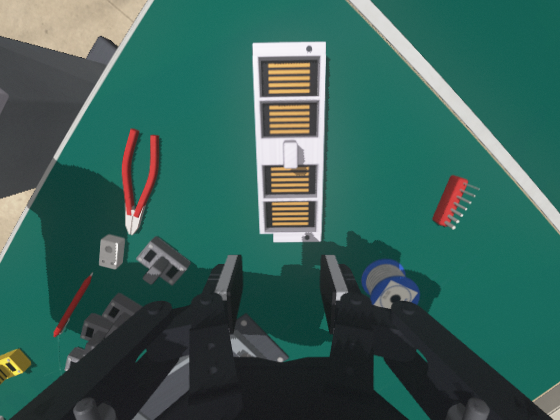

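Request:
{"op": "arm_command", "data": {"series": [[[-0.015, 0, 0.008, 0, 0.8, -4.4, 0.5], [0, 0, 0, 4, 0, 0, 0.5], [0, 0, 0, 4, 0, 0, 0.5], [0, 0, 0, 4, 0, 0, 0.5], [0, 0, 0, 0, 0, 0, 0.5]]]}}

```text
time: 9.4
tool_pos: [0.4748, 0.3404, 0.1141]
tcp_rot: [0.673, 1.461, -0.666]
wrist_force: [-1.5, 0.0, -0.4]
width: 0.502
```

```bash
python3 - <<'E'
from h import *
go([.4693,.343,.058],41.4)
grab('wrist','w7')
E
```

```text
t 9.40 pos [474.8 340.4 114.1] jaw 40.9 F [-1.5  0.  -0.4] w 0.502
 turn [-0.01   0.002 -0.005]  shift now-axes cm [ 5.6  -0.28 -0.57]  after-turn axes [ 5.61 -0.24 -0.56]
```

View pics/w7.png

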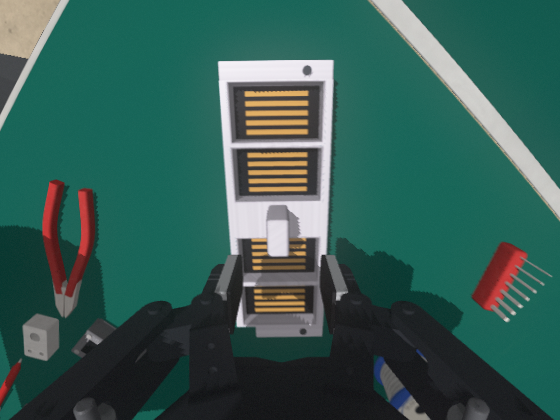

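Request:
{"op": "arm_command", "data": {"series": [[[-0.01, 0, 0, 0, -0.25, -0.55, 0.5], [0, 0, 0, 2.5, 0, 0, 0.5], [0, 0, 0, 2.2, 0, 0, 0.5], [0, 0, 0, 0, 0, 0, 0.5]]]}}

```text
time: 9.85
tool_pos: [0.4796, 0.3468, 0.0806]
tcp_rot: [0.681, 1.45, -0.646]
wrist_force: [1.1, 0.4, -0.6]
width: 0.501
```

```bash
python3 - <<'E'
from h import *
go([.4693,.343,.058],41.4)
im,d,info=grab('wrist','w8'); P=cloud(info,d)
for lo,hi in [(0.055,0.068),(0.026,0.036)]:
    for b in blobs(P,(P[...,2]>lo)&(P[...,2]<hi),100): print(b)
E
```

```text
t 9.85 pos [479.6 346.8  80.6] jaw 41.2 F [ 1.1  0.4 -0.6] w 0.501
 turn [-0.004  0.005 -0.027]  shift now-axes cm [ 2.23 -1.09 -0.4 ]  after-turn axes [ 2.26 -1.03 -0.39]
([261, 262], 1283, [469.5, 343.7], np.float32(26.9), np.float32(14.7), np.float32(130.7), 64.9)
([239, 266], 127, [463.7, 334.4], np.float32(23.3), np.float32(6.2), np.float32(147.7), 65.2)
([264, 177], 13815, [467.7, 346.0], np.float32(211.0), np.float32(74.5), np.float32(131.4), 31.1)
([408, 406], 241, [663.1, 303.8], np.float32(19.3), np.float32(5.9), np.float32(69.6), 30.6)
```

View pics/w8.png

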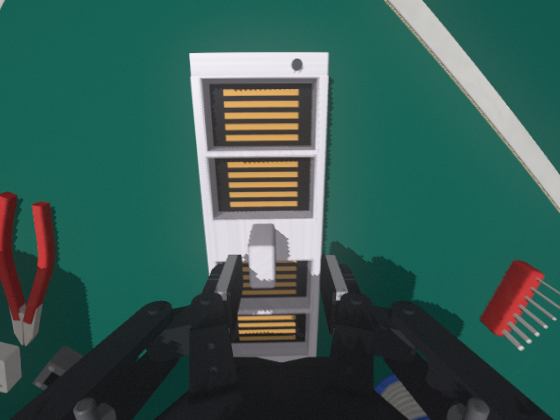

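Request:
{"op": "arm_command", "data": {"series": [[[-0.004, 0.005, -0.027, 0, -1.0, -0.4, 0.5], [0, 0, 0, 0, 0, 0, 0.5]]]}}

```text
time: 10.1
tool_pos: [0.4723, 0.3451, 0.0869]
tcp_rot: [0.666, 1.463, -0.658]
wrist_force: [-0.7, -0.5, -0.1]
width: 0.499
```

```bash
python3 - <<'E'
from h import *
go([.4693,.3435,.058],41.4)
E
```

```text
t 10.10 pos [472.3 345.1  86.9] jaw 41.4 F [-0.7 -0.5 -0.1] w 0.499
 turn [ 0.     0.001 -0.007]  shift now-axes cm [ 2.89 -0.35 -0.08]  after-turn axes [ 2.89 -0.33 -0.08]
```

```bash
python3 - <<'E'
from h import *
for i in range(8):
    p,M,s=pose(); print(s['time'],(p*1000).round(1),s['tcp_rot'].round(4),s['q'].round(4),s['joint_vel'].round(3)); bot.read_camera("wrist")
E
```

```text
10.1 [472.3 345.1  86.9] [ 0.6665  1.4634 -0.6576] [ 5.8860e-01  2.4890e-01  1.9535e+00 -5.0000e-04  9.3250e-01 -1.3380e-01] [-0.004 -0.021 -0.031 -0.005 -0.017  0.002]
10.15 [473.3 345.6  87.4] [ 0.668   1.4619 -0.6558] [ 5.8860e-01  2.4870e-01  1.9527e+00 -7.0000e-04  9.3090e-01 -1.3380e-01] [-0.001  0.006 -0.005 -0.003 -0.027  0.001]
10.2 [473.4 345.7  87.1] [ 0.6681  1.4618 -0.6556] [ 5.8860e-01  2.4910e-01  1.9529e+00 -7.0000e-04  9.3010e-01 -1.3380e-01] [ 0.002  0.011  0.007 -0.    -0.009  0.   ]
10.25 [473.1 345.5  86.6] [ 0.6677  1.4622 -0.6561] [ 5.8850e-01  2.4960e-01  1.9534e+00 -6.0000e-04  9.2980e-01 -1.3380e-01] [ 0.     0.008  0.011 -0.001 -0.001 -0.001]
10.3 [472.8 345.3  86. ] [ 0.6671  1.4627 -0.6568] [ 5.8850e-01  2.5010e-01  1.9538e+00 -7.0000e-04  9.2970e-01 -1.3380e-01] [-0.     0.007  0.009  0.    -0.     0.   ]
10.35 [472.5 345.1  85.6] [ 0.6666  1.4631 -0.6574] [ 5.8850e-01  2.5050e-01  1.9542e+00 -7.0000e-04  9.2980e-01 -1.3390e-01] [ 0.001  0.009  0.006  0.002 -0.001 -0.   ]
10.4 [472.4 345.   85.3] [ 0.6663  1.4633 -0.6578] [ 5.8850e-01  2.5080e-01  1.9545e+00 -7.0000e-04  9.2970e-01 -1.3380e-01] [ 0.     0.005  0.004  0.001 -0.002  0.001]
10.45 [472.2 344.8  85.1] [ 0.666   1.4636 -0.6581] [ 5.8840e-01  2.5110e-01  1.9547e+00 -7.0000e-04  9.2960e-01 -1.3390e-01] [ 0.003  0.006  0.003  0.    -0.002 -0.001]
```

Request:
{"op": "arm_command", "data": {"series": [[[0, 0, -0.006, 0.6, -0.25, 0, 0.5], [0, 0, 0, 0.7, 0, 0, 0.5], [0, 0, 0, 0.7, 0, 0, 0.5], [0, 0, 0, 0.5, 0, 0, 0.5], [0, 0, 0, 0, 0, 0, 0.5]]]}}

```text
time: 11.0
tool_pos: [0.4693, 0.3424, 0.0563]
tcp_rot: [0.66, 1.468, -0.665]
wrist_force: [-0.8, 0.4, 0.6]
width: 0.497
```

```bash
python3 - <<'E'
from h import *
bot.read_camera("wrist")
go([.4693,.3435,.058],41.4)
E
```

```text
t 11.05 pos [469.4 342.4  56.6] jaw 41.4 F [0.  0.7 0.1] w 0.499
 turn [0.    0.001 0.003]  shift now-axes cm [-0.14  0.07 -0.09]  after-turn axes [-0.14  0.07 -0.09]
```

Good: at grip height. Close with 60 N.

Request:
{"op": "arm_command", "data": {"series": [[[0, 0, 0, -0.1, 0.05, -0.1, 0.3], [0, 0, 0, 0, 0, 0, 0], [0, 0, 0, 0, 0, 0, 0], [0, 0, 0, 0, 0, 0, 0], [0, 0, 0, 0, 0, 0, 0]]], "newtons": 80}}

```text
time: 11.55
tool_pos: [0.4691, 0.3436, 0.0578]
tcp_rot: [0.66, 1.468, -0.665]
wrist_force: [-0.6, -0.1, -0.9]
width: 0.151
```

```bash
python3 - <<'E'
from h import *
bot.read_camera("wrist")
go([.4693,.3435,.20],41.4)
E
```

```text
t 11.60 pos [469.1 343.5  57.8] jaw 41.4 F [-0.2 -0.3 -0.6] w 0.151
 turn [0.    0.001 0.003]  shift now-axes cm [-14.22  -0.03   0.03]  after-turn axes [-1.422e+01  1.000e-02  2.000e-02]
```

Request:
{"op": "arm_command", "data": {"series": [[[0, 0, 0, -1, 0, 0, 0], [0, 0, 0, -2, 0, 0, 0], [0, 0, 0, -2, 0, 0, 0], [0, 0, 0, -2, 0, 0, 0], [0, 0, 0, -2, 0, 0, 0], [0, 0, 0, -1, 0, 0, 0], [0, 0, 0, 0, 0, 0, 0]]]}}

```text
time: 12.3
tool_pos: [0.4653, 0.3414, 0.1584]
tcp_rot: [0.653, 1.474, -0.673]
wrist_force: [0.4, -0.5, -4.9]
width: 0.151
```

```bash
python3 - <<'E'
from h import *
im,d,info=grab('wrist','w9')
go([.5937,-.0491,.16],-11.3)
P=cloud(info,d); p,M,s=pose(); X=(P-p)@M*1000 # tool coords mm
m=(X[...,0]>15)&(X[...,0]<35)&(abs(X[...,1])<60)&(abs(X[...,2])<140)
n,l,st,c=cv2.connectedComponentsWithStats(m.astype(np.uint8)); i=1+st[1:,4].argmax(); Q=X[l==i]
r=cv2.minAreaRect(Q[:,1:].astype(np.float32)); print(r,np.median(Q[:,0]))
A=np.c_[Q[:,1:],np.ones(len(Q))]; k=abs(Q[:,0]-np.median(Q[:,0]))<4; print("tilt fit x=ay+bz+c",np.linalg.lstsq(A[k],Q[k,0],rcond=None)[0])
E
```

```text
t 12.35 pos [465.  341.1 157.6] jaw 41.4 F [ 0.1  0.4 -4.5] w 0.146
 turn [0.92  0.006 0.014]  shift now-axes cm [-3.000e-02 -1.615e+01  3.778e+01]  after-turn axes [-0.24 20.27 35.75]
((1.2924461364746094, -40.74497985839844), (75.01434326171875, 135.48585510253906), 0.19973641633987427) 25.796401297707128
tilt fit x=ay+bz+c [-3.25013884e-04  2.56546787e-03  2.59538184e+01]
```

View pics/w9.png

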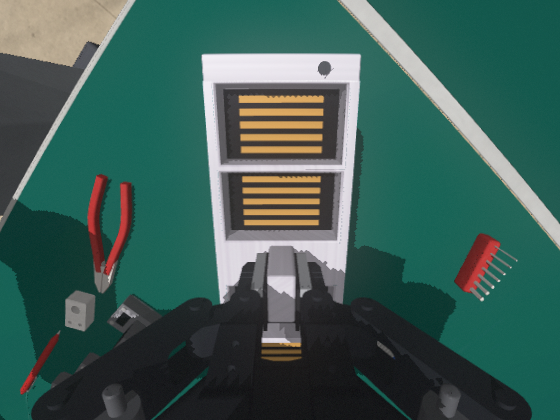

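Request:
{"op": "arm_command", "data": {"series": [[[0, 0, 0, 0, -1.2, 2.8, 0], [0, 0, 0, 0, -1.7, 4, 0], [0, 0, 0, 0, -1.7, 4, 0], [0, 0, 0, 0, -1.7, 4, 0], [0, 0, 0, 0, -1.7, 4, 0], [0, 0, 0, 0, -1.7, 4, 0], [0, 0, 0, 0, -1.7, 4, 0], [0, 0, 0, 0, -1.7, 4, 0], [0, 0, 0, 0, -1.2, 2.8, 0], [0, 0, 0, 0, 0, 0, 0]]]}}

```text
time: 13.35
tool_pos: [0.5759, -0.0182, 0.1439]
tcp_rot: [0.641, 1.492, -0.679]
wrist_force: [-0.2, 0.7, -4.3]
width: 0.15
```

Request:
{"op": "arm_command", "data": {"series": [[[0.1, 0, 0, 0, 0, 0, 0], [0.13, 0, 0, 0, 0, 0, 0], [0.13, 0, 0, 0, 0, 0, 0], [0.13, 0, 0, 0, 0, 0, 0], [0.13, 0, 0, 0, 0, 0, 0], [0.13, 0, 0, 0, 0, 0, 0], [0.1, 0, 0, 0, 0, 0, 0], [0, 0, 0, 0, 0, 0, 0]]]}}

```text
time: 14.15
tool_pos: [0.5663, -0.0158, 0.1302]
tcp_rot: [1.291, 1.16, -1.372]
wrist_force: [0.2, -0.9, -4.6]
width: 0.152
```

```bash
python3 - <<'E'
from h import *
bot.read_camera("wrist")
go([.5937,-.0491,.16],-11.3)
E
```

```text
t 14.20 pos [566.  -15.7 130. ] jaw -9.0 F [-0.   0.2 -6.9] w 0.146
 turn [0.04  0.017 0.053]  shift now-axes cm [-3.12  3.1   2.91]  after-turn axes [-3.    3.37  2.73]
```

Request:
{"op": "arm_command", "data": {"series": [[[0, 0.017, 0.053, -2, 0, 0, 0], [0.04, 0, 0, -1, 0, 0, 0], [0, 0, 0, 0, 0.7, 0.7, 0], [0, 0, 0, 0, 1.2, 1, 0], [0, 0, 0, 0, 0.9, 0.7, 0], [0, 0, 0, 0, 0.3, 0.3, 0], [0, 0, 0, 0, 0, 0, 0]]]}}

```text
time: 14.9
tool_pos: [0.5919, -0.0499, 0.1544]
tcp_rot: [1.341, 1.123, -1.348]
wrist_force: [0.1, -0.5, -5.2]
width: 0.153
```

```bash
cat > held.py <<'E'
from h import *
im,d,info=grab('wrist','w10')
go([.5937,-.0491,.16],-11.3)
P=cloud(info,d); p,M,s=pose()
a=np.radians(78.7); ex=np.array([np.cos(a),np.sin(a)]); ey=np.array([-ex[1],ex[0]]); q=P[...,:2]-np.array([.5937,-.0491]); x=q@ex*1000; y=q@ey*1000;z=P[...,2]*1000
m=(abs(x)<160)&(abs(y)<70)
print("nest plate end x", x[m&(z>4)&(z<8)&(x>120)].max() if (m&(z>4)&(z<8)&(x>120)).any() else None)
for x0 in (130,135,140,145,150,155):
    w=m&(abs(x-x0)<2)&(z>3.5)&(z<25)
    if w.any(): print(x0,y[w].min().round(1),y[w].max().round(1))
k=m&(z>60)&(z<78)&(x>115)&(y<0); print("knob",x[k].mean(),y[k].mean(),k.sum())
E
python3 held.py
```

```text
t 14.95 pos [591.6 -49.7 154.3] jaw -10.5 F [ 0.1  0.1 -4.2] w 0.147
 turn [ 0.013 -0.     0.008]  shift now-axes cm [-0.58  0.19 -0.1 ]  after-turn axes [-0.57  0.19 -0.1 ]
nest plate end x 159.99339308647333
130 -51.8 51.3
135 -51.3 51.0
140 -51.8 50.8
145 -51.4 50.6
150 -52.0 50.4
155 -51.7 50.4
knob 126.04482434816549 -29.734473251062084 482
```

View pics/w10.png

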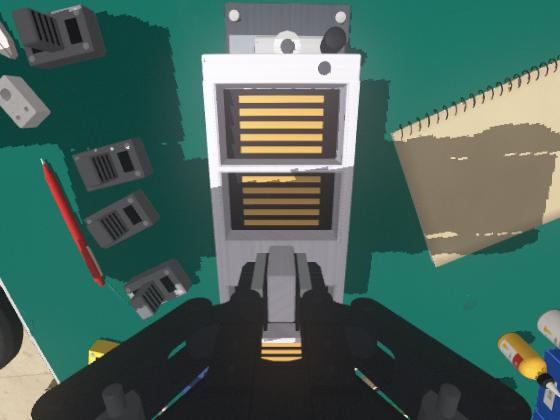

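Request:
{"op": "arm_command", "data": {"series": [[[0.013, 0, 0.006, 0.5, 0.17, -0.1, 0], [0, 0, 0, 1, 0, 0, 0], [0, 0, 0, 1, 0, 0, 0], [0, 0, 0, 1, 0, 0, 0], [0, 0, 0, 1, 0, 0, 0], [0, 0, 0, 0.5, 0, 0, 0], [0, 0, 0, 0, 0, 0, 0]]]}}

```text
time: 15.65
tool_pos: [0.5908, -0.0475, 0.0971]
tcp_rot: [1.35, 1.116, -1.357]
wrist_force: [0.5, -0.2, -4.7]
width: 0.146
```

```bash
python3 held.py
```

```text
t 15.70 pos [590.9 -47.6  97.4] jaw -11.3 F [-0.1 -0.6 -5. ] w 0.149
 turn [ 0.001 -0.001  0.007]  shift now-axes cm [-6.26  0.26  0.09]  after-turn axes [-6.26  0.3   0.1 ]
nest plate end x 153.41468257461574
130 -56.6 51.1
135 -52.4 50.4
140 -51.1 51.2
145 -66.2 51.2
150 -35.9 50.7
155 45.5 50.1
knob 125.22890701703842 -29.505961904112354 966
```

Request:
{"op": "arm_command", "data": {"series": [[[0, 0, 0.007, 0.4, 0.28, 0.1, 0], [0, 0, 0, 0.5, 0, 0, 0], [0, 0, 0, 0.3, 0, 0, 0], [0, 0, 0, 0, 0, 0, 0]]]}}

```text
time: 16.1
tool_pos: [0.5951, -0.0495, 0.086]
tcp_rot: [1.355, 1.107, -1.349]
wrist_force: [0.5, 1.0, -4.9]
width: 0.153
```

```bash
python3 held.py
```

```text
t 16.15 pos [595.3 -49.5  86.2] jaw -11.3 F [-0.2 -1.  -4.7] w 0.150
 turn [ 0.    -0.001 -0.004]  shift now-axes cm [-7.38 -0.13 -0.01]  after-turn axes [-7.38 -0.16 -0.  ]
nest plate end x 148.5340975617028
130 -52.0 51.2
135 -52.4 50.7
140 -51.5 50.5
145 -31.8 50.6
150 -29.4 50.4
knob 123.25351962009758 -29.29709266060657 745
```

View pics/w10.png

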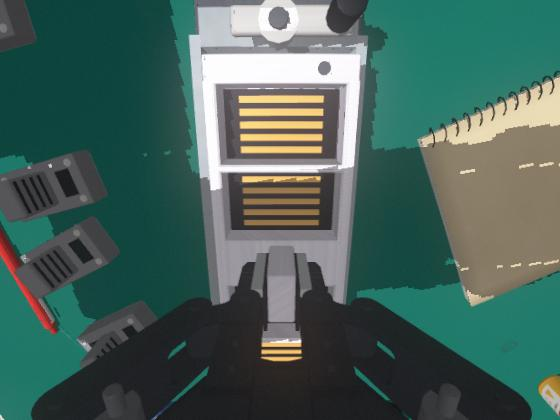

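Request:
{"op": "arm_command", "data": {"series": [[[0, 0, 0, 0.4, -0.17, 0, 0], [0, 0, 0, 0.5, 0, 0, 0], [0, 0, 0, 0.5, 0, 0, 0], [0, 0, 0, 0.3, 0, 0, 0], [0, 0, 0, 0, 0, 0, 0]]]}}

```text
time: 16.65
tool_pos: [0.5938, -0.0491, 0.0682]
tcp_rot: [1.355, 1.106, -1.348]
wrist_force: [-0.3, -0.0, -4.7]
width: 0.154
```

```bash
python3 held.py
```

```text
t 16.70 pos [593.9 -49.1  68.4] jaw -11.3 F [-0.1  0.4 -4.9] w 0.149
 turn [ 0.001 -0.001 -0.005]  shift now-axes cm [-9.16  0.03 -0.01]  after-turn axes [-9.16 -0.02 -0.  ]
nest plate end x 142.73446304685996
130 -51.5 50.9
135 -52.0 50.7
140 -52.1 51.0
knob 121.08613385200401 -29.34165919644792 318
```

Deep in the pocket with no contact force; lower the last bit.

Request:
{"op": "arm_command", "data": {"series": [[[0, 0, 0, 0.25, 0, 0, 0], [0, 0, 0, 0.2, 0, 0, 0], [0, 0, 0, 0.1, 0, 0, 0]]]}}

```text
time: 17.0
tool_pos: [0.5947, -0.0492, 0.0639]
tcp_rot: [1.356, 1.105, -1.347]
wrist_force: [-2.5, 0.4, 6.1]
width: 0.148
```

```bash
python3 held.py
```

```text
t 17.05 pos [594.6 -49.2  63.9] jaw -11.3 F [-1.5  0.9  0.9] w 0.151
 turn [ 0.001 -0.001 -0.006]  shift now-axes cm [-9.61 -0.03  0.  ]  after-turn axes [-9.61 -0.09  0.01]
nest plate end x 141.44894305510132
130 -51.8 50.5
135 -66.7 69.6
140 -52.0 50.8
knob 120.76516142157499 -29.719114165072376 208
```

Request:
{"op": "arm_command", "data": {"series": [[[0, 0, 0, 0, 0, 0, 0.3], [0, 0, 0, 0, 0, 0, 0.4], [0, 0, 0, 0, 0, 0, 0.4], [0, 0, 0, -2, 0, 0, 0.4], [0, 0, 0, -4, 0, 0, 0.4], [0, 0, 0, -4, 0, 0, 0.4], [0, 0, 0, -3, 0, 0, 0.4], [0, 0, 0, 0, 0, 0, 0.4]]]}}

```text
time: 17.85
tool_pos: [0.5963, -0.0495, 0.2008]
tcp_rot: [1.359, 1.1, -1.342]
wrist_force: [0.9, 0.1, 0.9]
width: 0.401
```

```bash
python3 - <<'E'
from h import *
im,d,info=grab('wrist','w11')
go([.437,.1237,.20],90)
P=cloud(info,d)
for lo,hi in [(0.060,0.08),(0.032,0.042)]:
    for b in blobs(P,(P[...,2]>lo)&(P[...,2]<hi),100): print(b)
E
```

```text
t 17.90 pos [595.2 -49.4 198.7] jaw -11.3 F [ 0.8  0.8 -0.9] w 0.400
 turn [-1.767  0.008 -0.009]  shift now-axes cm [ -0.32 -18.9  -13.88]  after-turn axes [ -0.13  17.31 -15.82]
([313, 55], 300, [648.3, 69.3], np.float32(13.5), np.float32(13.3), np.float32(5.6), 72.3)
([277, 206], 451, [594.8, -49.1], np.float32(26.6), np.float32(14.7), np.float32(77.9), 71.0)
([552, 324], 297, [877.5, -252.3], np.float32(22.1), np.float32(17.3), np.float32(51.9), 65.9)
([511, 346], 153, [828.7, -272.6], np.float32(15.3), np.float32(14.3), np.float32(129.7), 64.3)
([179, 387], 261, [430.8, -250.8], np.float32(32.8), np.float32(23.8), np.float32(37.6), 63.2)
([547, 409], 114, [894.8, -401.7], np.float32(21.2), np.float32(5.8), np.float32(176.6), 64.9)
([74, 50], 212, [443.7, 123.3], np.float32(26.0), np.float32(11.2), np.float32(62.4), 37.2)
([278, 177], 5906, [594.8, -49.1], np.float32(217.9), np.float32(74.3), np.float32(78.6), 37.2)
([123, 163], 137, [453.0, 16.8], np.float32(24.6), np.float32(3.8), np.float32(92.7), 37.1)
([131, 213], 121, [442.2, -34.0], np.float32(23.7), np.float32(3.2), np.float32(105.3), 37.0)
([162, 273], 122, [450.9, -109.4], np.float32(26.3), np.float32(10.8), np.float32(134.3), 37.3)
([529, 305], 219, [872.5, -247.5], np.float32(34.2), np.float32(17.1), np.float32(46.1), 37.3)
([491, 326], 177, [824.5, -267.1], np.float32(27.2), np.float32(13.5), np.float32(35.0), 37.2)
([542, 335], 127, [895.3, -298.8], np.float32(26.9), np.float32(3.9), np.float32(2.0), 37.1)
([533, 375], 581, [886.3, -362.5], np.float32(115.5), np.float32(50.6), np.float32(119.8), 36.7)
```

View pics/w11.png

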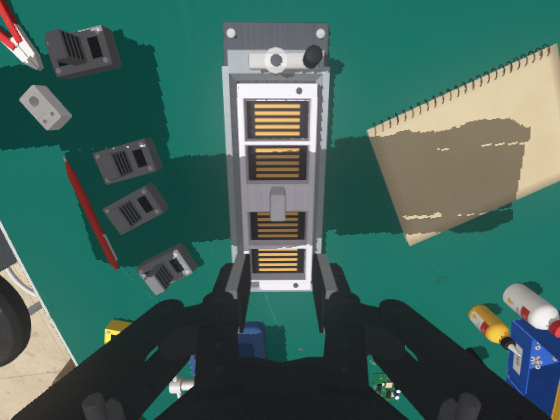

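```bash
python3 - <<'E'
from h import *
im,d,info=load('w11'); P=cloud(info,d)
a=np.radians(78.6); ex=np.array([np.cos(a),np.sin(a)]); ey=np.array([-ex[1],ex[0]]); q=P[...,:2]-np.array([.5948,-.0491]); x=q@ex*1000; y=q@ey*1000;z=P[...,2]*1000
m=(abs(x)<105)&(abs(y)<36)
# mouth edges at top: along y~25 line, list transitions
for y0 in (-20,20):
    s=m&(abs(y-y0)<6); o=np.argsort(x[s]); xx=x[s][o]; hi=z[s][o]>35.5
    t=np.flatnonzero(np.diff(hi.astype(int))); print(y0,[ (round(float(xx[i]),1),'up' if hi[i+1] else 'dn') for i in t])
for lo,hi in [(18,30)]:
    n,l,st,c=cv2.connectedComponentsWithStats((m&(z>lo)&(z<hi)).astype(np.uint8))
    for i in range(1,n):
        if st[i,4]>60: print(c[i].round(),x[l==i].min().round(1),x[l==i].max().round(1),y[l==i].min().round(1),y[l==i].max().round(1),np.median(z[l==i]).round(1))
im,d,info=load('top0'); P=cloud(info,d)
a=np.radians(131.4); ex=np.array([np.cos(a),np.sin(a)]); ey=np.array([-ex[1],ex[0]]); q=P[...,:2]-np.array([.4688,.3418]); x=q@ex*1000; y=q@ey*1000;z=P[...,2]*1000
m=(abs(x)<105)&(abs(y)<33)
n,l,st,c=cv2.connectedComponentsWithStats((m&(z>10)&(z<26)).astype(np.uint8))
for i in range(1,n):
    if st[i,4]>30: print("top",c[i].round(),x[l==i].min().round(1),x[l==i].max().round(1),y[l==i].min().round(1),y[l==i].max().round(1),np.median(z[l==i]).round(1))
E
```

```text
-20 [(-97.4, 'dn'), (-97.3, 'up'), (-97.0, 'dn'), (-96.8, 'up'), (-96.8, 'dn'), (-96.7, 'up'), (-96.7, 'dn'), (-96.4, 'up'), (-96.4, 'dn'), (-96.3, 'up'), (-96.3, 'dn'), (-96.1, 'up'), (-96.1, 'dn'), (-96.0, 'up'), (-96.0, 'dn'), (-96.0, 'up'), (-96.0, 'dn'), (-95.9, 'up'), (-95.9, 'dn'), (-95.8, 'up'), (-95.8, 'dn'), (-95.7, 'up'), (-95.7, 'dn'), (-95.7, 'up'), (-95.7, 'dn'), (-95.4, 'up'), (-95.0, 'dn'), (-63.6, 'up'), (-56.1, 'dn'), (-56.1, 'up'), (-53.9, 'dn'), (-53.8, 'up'), (-53.8, 'dn'), (-53.8, 'up'), (-53.8, 'dn'), (-53.8, 'up'), (-53.7, 'dn'), (-53.6, 'up'), (-53.6, 'dn'), (-53.6, 'up'), (-53.6, 'dn'), (-53.6, 'up'), (-53.6, 'dn'), (-53.4, 'up'), (-53.4, 'dn'), (-53.2, 'up'), (-53.2, 'dn'), (-53.2, 'up'), (-53.2, 'dn'), (-53.1, 'up'), (-53.0, 'dn'), (-53.0, 'up'), (-53.0, 'dn'), (-19.3, 'up'), (14.5, 'dn'), (14.5, 'up'), (14.5, 'dn'), (14.5, 'up'), (14.6, 'dn'), (14.6, 'up'), (14.6, 'dn'), (14.6, 'up'), (14.6, 'dn'), (14.7, 'up'), (14.7, 'dn'), (14.7, 'up'), (14.7, 'dn'), (14.8, 'up'), (14.8, 'dn'), (14.8, 'up'), (14.8, 'dn'), (15.0, 'up'), (15.1, 'dn'), (15.2, 'up'), (16.3
[... 4127 characters left out ...]
 'up'), (20.9, 'dn'), (20.9, 'up'), (21.0, 'dn'), (21.0, 'up'), (21.0, 'dn'), (21.0, 'up'), (21.0, 'dn'), (21.0, 'up'), (21.0, 'dn'), (21.1, 'up'), (21.1, 'dn'), (21.1, 'up'), (21.1, 'dn'), (21.1, 'up'), (21.1, 'dn'), (21.1, 'up'), (21.7, 'dn'), (22.0, 'up'), (22.0, 'dn'), (22.1, 'up'), (22.2, 'dn'), (53.8, 'up'), (56.9, 'dn'), (95.6, 'up'), (95.8, 'dn'), (95.9, 'up')]
[277. 119.] 57.2 95.7 -31.4 30.7 24.3
[277. 163.] 14.4 52.0 -31.3 31.4 24.3
[277. 228.] -54.2 -18.8 -31.3 31.4 24.4
[278. 262.] -97.4 -62.9 -31.3 31.3 24.4
top [217. 196.] -104.5 -57.9 -32.8 29.6 17.5
top [202. 206.] -52.1 -14.8 -32.8 28.1 17.5
top [179. 223.] 15.7 54.1 -32.6 29.0 17.3
top [163. 233.] 58.9 96.7 -32.9 28.0 17.3
```

Request:
{"op": "arm_command", "data": {"series": [[[0, 0, 0, 0, -2.5, -1.8, 0.4], [0, 0, 0, 0, -3.3, -2.4, 0.4], [0, 0, 0, 0, -3.3, -2.4, 0.4], [0, 0, 0, 0, -3.3, -2.4, 0.4], [0, 0, 0, 0, -3.3, -2.4, 0.4], [0, 0, 0, 0, -2.5, -1.8, 0.4], [-0.085, 0, 0, 0, 0, 0, 0.4], [-0.085, 0, 0, 0, 0, 0, 0.4], [0, 0, 0, 0, 0, 0, 0.4]]]}}

```text
time: 18.8
tool_pos: [0.4298, 0.1198, 0.1832]
tcp_rot: [1.221, 1.2, -1.231]
wrist_force: [-0.2, 1.3, -0.3]
width: 0.401
```

```bash
cat > pick.py <<'E'
import sys
from h import *
# usage: pick.py tag x y (mm approx) jawapprox
tag=sys.argv[1]; X0=np.array([float(sys.argv[2]),float(sys.argv[3])])/1000; zt=float(sys.argv[4])
im,d,info=grab('wrist',tag); P=cloud(info,d); r=np.hypot(P[...,0]-X0[0],P[...,1]-X0[1])<0.07
best=None
for lo,hi in [(0.045,0.056),(0.017,0.027)]:
    for b in blobs(P,r&(P[...,2]>lo)&(P[...,2]<hi),100):
        print(b)
        if hi<.03 and 50<b[3]<65: best=b
        if hi>.03 and 20<b[3]<28: fin=b
c=np.array(fin[2])/1000; h=(fin[5]-90+90)%180-90
if best: h=(best[5]+90)%180-90
print("fin",c,"y-heading",h); go([c[0],c[1],zt],h)
E
python3 pick.py p1 437 124 0.05
```

```text
([290, 199], 431, [438.0, 126.4], np.float32(23.3), np.float32(14.7), np.float32(88.7), 52.0)
([289, 190], 1607, [437.9, 126.1], np.float32(59.2), np.float32(35.4), np.float32(178.9), 22.3)
([237, 223], 314, [382.6, 90.3], np.float32(39.4), np.float32(12.1), np.float32(113.7), 18.2)
fin [0.438  0.1264] y-heading -1.1000061
t 18.85 pos [429.8 119.7 183.1] jaw -1.4 F [-0.   0.4 -0.5] w 0.399
 turn [-0.006  0.003  0.006]  shift now-axes cm [13.3   0.88 -0.74]  after-turn axes [13.31  0.81 -0.69]
```

View pics/p1.png

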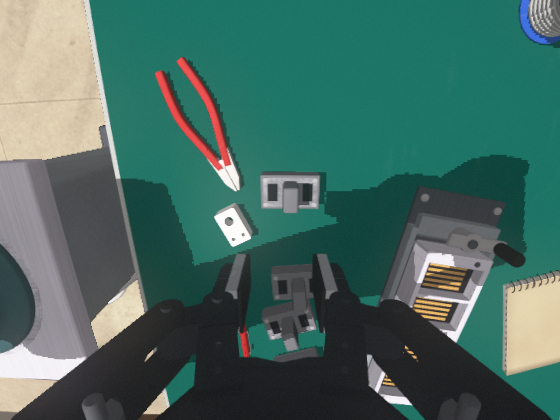

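Request:
{"op": "arm_command", "data": {"series": [[[-0.006, 0, 0.005, 0.5, 0.85, -0.72, 0.4], [0, 0, 0, 2, 0, 0, 0.4], [0, 0, 0, 2.5, 0, 0, 0.4], [0, 0, 0, 2.5, 0, 0, 0.4], [0, 0, 0, 1.5, 0, 0, 0.4], [0, 0, 0, 0.7, 0, 0, 0.4], [0, 0, 0, 0, 0, 0, 0.4]]]}}

```text
time: 19.55
tool_pos: [0.4434, 0.1272, 0.0794]
tcp_rot: [1.232, 1.191, -1.232]
wrist_force: [-0.4, 0.9, 0.3]
width: 0.397
```

```bash
python3 pick.py p2 437 124 0.05
```

```text
([271, 262], 979, [438.1, 126.5], np.float32(24.0), np.float32(14.5), np.float32(89.0), 52.1)
([275, 238], 3147, [438.4, 126.0], np.float32(58.7), np.float32(35.9), np.float32(178.2), 22.3)
([195, 281], 495, [380.5, 94.7], np.float32(29.5), np.float32(12.1), np.float32(115.4), 18.3)
fin [0.4381 0.1265] y-heading -1.7999878
t 19.60 pos [443.8 127.3  80. ] jaw -1.8 F [-0.7  0.1  0. ] w 0.400
 turn [-0.     0.002 -0.003]  shift now-axes cm [ 3.   -0.57  0.09]  after-turn axes [ 3.   -0.56  0.1 ]
```

Request:
{"op": "arm_command", "data": {"series": [[[0, 0, -0.003, 0.5, -0.57, 0.1, 0.4], [0, 0, 0, 0.8, 0, 0, 0.4], [0, 0, 0, 0.8, 0, 0, 0.4], [0, 0, 0, 0.6, 0, 0, 0.35], [0, 0, 0, 0, 0, 0, 0.35]]]}}

```text
time: 20.1
tool_pos: [0.4404, 0.127, 0.0536]
tcp_rot: [1.235, 1.189, -1.229]
wrist_force: [0.4, -1.2, 0.0]
width: 0.35
```

```bash
python3 -c "
from h import *
bot.read_camera('wrist')
go([.4381,.1265,.05],-1.8)"
```

```text
t 20.15 pos [440.6 127.   53.9] jaw -1.9 F [ 0.1  0.3 -0.2] w 0.352
 turn [-0.001  0.    -0.006]  shift now-axes cm [ 0.39 -0.25  0.06]  after-turn axes [ 0.39 -0.25  0.06]
```

Request:
{"op": "arm_command", "data": {"series": [[[0, 0, -0.006, 0.4, -0.25, 0.06, 0.35], [0, 0, 0, 0, 0, 0, 0.2], [0, 0, 0, 0, 0, 0, 0], [0, 0, 0, 0, 0, 0, 0], [0, 0, 0, 0, 0, 0, 0]]], "newtons": 60}}

```text
time: 20.65
tool_pos: [0.4388, 0.1267, 0.0504]
tcp_rot: [1.234, 1.193, -1.232]
wrist_force: [-0.2, -0.9, -1.1]
width: 0.148
```

```bash
python3 -c "
from h import *
go([.4381,.1265,.16],-1.8)"
```

```text
t 20.65 pos [438.8 126.7  50.4] jaw -1.9 F [-0.2 -0.9 -1.1] w 0.148
 turn [-0.001 -0.    -0.001]  shift now-axes cm [-10.96  -0.06   0.02]  after-turn axes [-10.96  -0.07   0.02]
```

Request:
{"op": "arm_command", "data": {"series": [[[0, 0, 0, -2, 0, 0, 0], [0, 0, 0, -4, 0, 0, 0], [0, 0, 0, -3.5, 0, 0, 0], [0.083, 0, 0, 0, 0, 0, 0], [0.083, 0, 0, 0, 0, 0, 0], [0, 0, 0, 0, 0, 0, 0]]]}}

```text
time: 21.25
tool_pos: [0.4376, 0.1264, 0.1486]
tcp_rot: [1.357, 1.106, -1.359]
wrist_force: [-1.1, -0.0, -0.3]
width: 0.148
```

```bash
python3 -c "
from h import *
bot.read_camera('wrist')
go([.6099,.0258,.14],-11.4)"
```

```text
t 21.30 pos [437.3 126.3 148.3] jaw -11.6 F [ 0.4  0.6 -0.7] w 0.153
 turn [-0.003  0.001  0.001]  shift now-axes cm [ 0.81 18.93  6.38]  after-turn axes [ 0.83 18.91  6.44]
```

Request:
{"op": "arm_command", "data": {"series": [[[0, 0, 0, 0, 3, 1, 0], [0, 0, 0, 0, 3.8, 1.3, 0], [0, 0, 0, 0, 3.8, 1.3, 0], [0, 0, 0, 0, 3.8, 1.3, 0], [0, 0, 0, 0, 2.5, 0.8, 0], [0, 0, 0, 0, 1, 0.3, 0], [0, 0, 0, 0, 0, 0, 0]]]}}

```text
time: 22.0
tool_pos: [0.6023, 0.0291, 0.1417]
tcp_rot: [1.339, 1.122, -1.355]
wrist_force: [-0.5, 0.3, -1.0]
width: 0.149
```

```bash
cat > place.py <<'E'
import sys
from h import *
# place.py tag k zt : carrier recess k local x mm ; measures carrier in wrist view
tag=sys.argv[1]; lx=float(sys.argv[2]); zt=float(sys.argv[3])
im,d,info=grab('wrist',tag); P=cloud(info,d)
a=np.radians(78.6); ex=np.array([np.cos(a),np.sin(a)]); ey=np.array([-ex[1],ex[0]]); c=np.array([.5948,-.0491])
q=P[...,:2]-c; x=q@ex*1000; y=q@ey*1000; z=P[...,2]*1000
m=(abs(x)<112)&(abs(y)<45)&(z>35)&(z<39.5)
# carrier top edges
Q=np.c_[x[m],y[m]]; 
if len(Q)>200: print("carrier top x",np.percentile(Q[:,0],[.5,99.5]).round(1),"y",np.percentile(Q[:,1],[.5,99.5]).round(1))
p,M,s=pose(); X=(P-p)@M*1000
k=(X[...,0]>18)&(X[...,0]<38)&(abs(X[...,1])<40)&(abs(X[...,2])<30)
if z[k].size:
  k&=(z>np.nanmedian(z[k])-2); Q=X[k]; print("held body y",np.percentile(Q[:,1],[.5,50,99.5]).round(1),"z",np.percentile(Q[:,2],[.5,99.5]).round(1),"x",np.median(Q[:,0]).round(1),k.sum())
t=c+ex*lx/1000; go([t[0],t[1],zt],-11.4)
E
python3 place.py q1 76.4 0.09
```

```text
carrier top x [-56.5 109.1] y [-37.   36.8]
held body y [-27.7   0.9  30.4] z [-16.9  16.8] x 27.6 2755
t 22.05 pos [601.4  29.5 141.5] jaw -10.7 F [-0.5  0.5 -0.2] w 0.148
 turn [0.013 0.003 0.012]  shift now-axes cm [5.14 0.96 0.2 ]  after-turn axes [5.15 0.91 0.2 ]
```

View pics/q1.png

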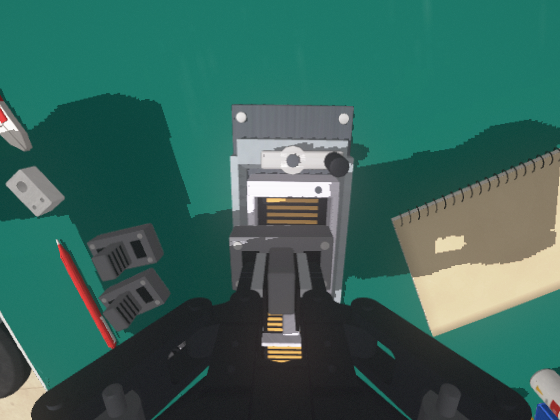

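Request:
{"op": "arm_command", "data": {"series": [[[0.013, 0.003, 0.012, 0.5, 0.85, 0.2, 0], [0, 0, 0, 1, 0, 0, 0], [0, 0, 0, 1, 0, 0, 0], [0, 0, 0, 1, 0, 0, 0], [0, 0, 0, 0.5, 0, 0, 0], [0, 0, 0, 0, 0, 0, 0]]]}}

```text
time: 22.65
tool_pos: [0.6039, 0.0288, 0.096]
tcp_rot: [1.35, 1.114, -1.356]
wrist_force: [0.3, 0.4, -0.8]
width: 0.151
```

```bash
python3 place.py q2 76.4 0.09
```

```text
carrier top x [-13.2 109.2] y [-37.1  35.8]
held body y [-28.8  -0.2  29.2] z [-17.2  16.5] x 28.1 2790
t 22.70 pos [604.   28.8  96.3] jaw -11.2 F [-0.   0.5 -1.4] w 0.149
 turn [ 0.003 -0.     0.005]  shift now-axes cm [0.63 0.64 0.18]  after-turn axes [0.63 0.64 0.18]
```

View pics/q2.png

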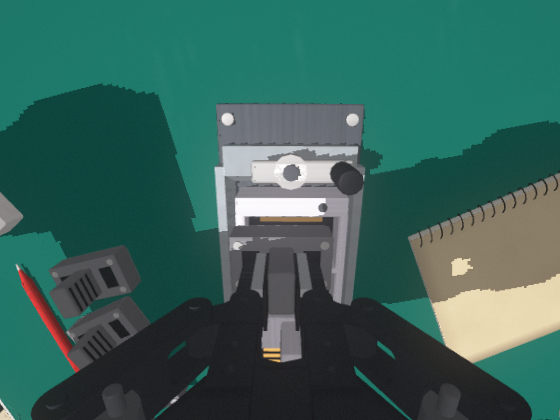

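Request:
{"op": "arm_command", "data": {"series": [[[0.003, 0, 0.004, 0.1, 0.66, 0.18, 0], [0, 0, 0, 0, 0, 0, 0]]]}}

```text
time: 22.9
tool_pos: [0.6111, 0.0257, 0.0958]
tcp_rot: [1.354, 1.108, -1.353]
wrist_force: [-0.6, -0.7, -1.0]
width: 0.15
```

```bash
python3 place.py q3 76.4 0.09
```

```text
carrier top x [-12.9 109.1] y [-37.   36.3]
held body y [-28.4   0.7  29.6] z [-17.   16.6] x 27.9 2776
t 22.95 pos [610.8  25.9  95.8] jaw -11.4 F [-0.   0.2 -0.5] w 0.150
 turn [ 0. -0. -0.]  shift now-axes cm [ 0.58 -0.09  0.02]  after-turn axes [ 0.58 -0.09  0.02]
```

Request:
{"op": "arm_command", "data": {"series": [[[0, 0, 0, 0.3, -0.11, 0.03, 0], [0, 0, 0, 0.5, 0, 0, 0], [0, 0, 0, 0.5, 0, 0, 0], [0, 0, 0, 0, 0, 0, 0]]]}}

```text
time: 23.35
tool_pos: [0.6105, 0.0256, 0.0829]
tcp_rot: [1.356, 1.107, -1.352]
wrist_force: [-0.2, 0.4, -0.2]
width: 0.15
```

```bash
python3 place.py q4 76.4 0.0654
```

```text
carrier top x [-11.9 109.2] y [-37.1  36.2]
held body y [-28.9   0.3  29.2] z [-17.2  16.5] x 28.2 2774
t 23.40 pos [610.6  25.6  83.2] jaw -11.4 F [-0.2  0.4 -0.2] w 0.153
 turn [-0.    -0.001 -0.002]  shift now-axes cm [ 1.78 -0.08 -0.01]  after-turn axes [ 1.78 -0.08 -0.01]
```

Request:
{"op": "arm_command", "data": {"series": [[[0, 0, 0, 0.4, -0.05, 0, 0], [0, 0, 0, 0.4, 0, 0, 0], [0, 0, 0, 0.3, 0, 0, 0], [0, 0, 0, 0.3, 0, 0, 0]]]}}

```text
time: 23.8
tool_pos: [0.6109, 0.0258, 0.0706]
tcp_rot: [1.356, 1.106, -1.351]
wrist_force: [-3.5, -0.9, 8.1]
width: 0.15
```

```bash
python3 place.py q5 76.4 0.0654
```

```text
carrier top x [  1.3 109.1] y [-37.1  36.2]
held body y [-37.3  -0.7  35.9] z [-29.9  27.9] x 32.2 6699
t 23.85 pos [610.9  25.7  70.2] jaw -11.4 F [-2.3  0.4  5.2] w 0.149
 turn [ 0.    -0.001 -0.003]  shift now-axes cm [ 0.48 -0.1   0.01]  after-turn axes [ 0.48 -0.1   0.01]
```

Request:
{"op": "arm_command", "data": {"series": [[[0, 0, 0, 0.4, -0.05, 0, 0], [0, 0, 0, 0.4, 0, 0, 0], [0, 0, 0, 0.4, 0, 0, 0], [0, 0, 0, 0.3, 0, 0, 0]]]}}

```text
time: 24.25
tool_pos: [0.6111, 0.0258, 0.0651]
tcp_rot: [1.355, 1.107, -1.352]
wrist_force: [-7.7, 0.5, 14.8]
width: 0.151
```

```bash
python3 place.py q6 76.4 0.0654; sleep 0
```

```text
carrier top x [  7.4 109.1] y [-37.   36.2]
held body y [-37.4  -0.7  35.8] z [-29.9  24.7] x 27.8 6656
t 24.30 pos [611.1  25.8  65. ] jaw -11.4 F [-9.4 -0.3 18.9] w 0.147
 turn [ 0.    -0.    -0.002]  shift now-axes cm [-0.04 -0.12  0.02]  after-turn axes [-0.04 -0.12  0.02]
```

View pics/q6.png

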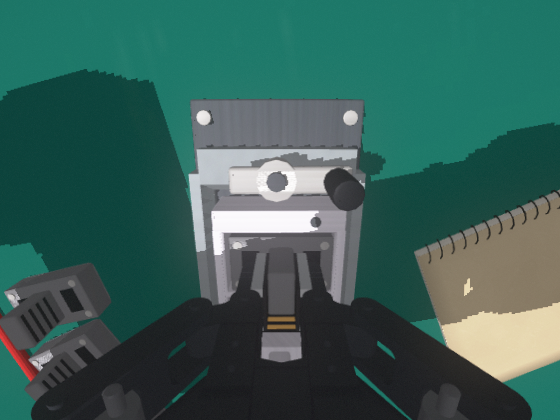

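Request:
{"op": "arm_command", "data": {"series": [[[0, 0, 0, 0, 0, 0, 0.3], [0, 0, 0, 0, 0, 0, 0.4], [0, 0, 0, -2, 0, 0, 0.4], [0, 0, 0, -4, 0, 0, 0.4], [0, 0, 0, -4, 0, 0, 0.4], [0, 0, 0, -3, 0, 0, 0.4], [0, 0, 0, 0, 0, 0, 0.4]]]}}

```text
time: 25.0
tool_pos: [0.6099, 0.0259, 0.1964]
tcp_rot: [1.353, 1.11, -1.356]
wrist_force: [0.1, 0.1, 0.5]
width: 0.399
```

```bash
cat > chk.py <<'E'
import sys
from h import *
im,d,info=grab('wrist',sys.argv[1]); P=cloud(info,d)
a=np.radians(78.6); ex=np.array([np.cos(a),np.sin(a)]); ey=np.array([-ex[1],ex[0]]); c=np.array([.5948,-.0491])
q=P[...,:2]-c; x=q@ex*1000; y=q@ey*1000; z=P[...,2]*1000
for lx in (76.4,33.8,-33.8,-76.4):
    for s in (-1,1):
        k=(abs(x-lx)<14)&(abs(y-s*16)<5)   # module body beside fin
        k2=(abs(x-lx)<24)&(abs(y-s*34.3)<1.5)
        if k.sum()>10: print(lx,s,"body z pct",np.nanpercentile(z[k],[10,50,90]).round(1),"rim",np.nanmedian(z[k2]).round(1),k.sum())
m=(abs(x)<150)&(abs(y)<60)&(z>60)&(z<78)
for b in blobs(P,m,60): print("tall",b)
if len(sys.argv)>2: go([float(sys.argv[2])/1000,float(sys.argv[3])/1000,float(sys.argv[4])/1000],float(sys.argv[5]))
E
python3 chk.py c1 445 15 200 3.5
```

```text
76.4 -1 body z pct [ 37.5 206.7 233.4] rim 228.0 1621
76.4 1 body z pct [ 37.7 206.1 228.8] rim 228.5 1667
33.8 -1 body z pct [23.7 24.5 25.4] rim 37.3 215
33.8 1 body z pct [23.6 24.4 25.3] rim 37.3 214
-33.8 -1 body z pct [23.7 24.5 25.2] rim 37.4 157
-33.8 1 body z pct [23.7 24.5 25.3] rim 37.5 155
-76.4 -1 body z pct [23.6 24.4 25.2] rim 37.3 131
-76.4 1 body z pct [23.6 24.3 25.1] rim 37.5 134
tall ([314, 152], 242, [647.8, 70.1], np.float32(13.5), np.float32(13.2), np.float32(33.7), 72.4)
tall ([282, 207], 426, [610.9, 25.6], np.float32(23.7), np.float32(14.7), np.float32(79.1), 67.0)
tall ([281, 280], 410, [595.0, -48.6], np.float32(26.5), np.float32(14.0), np.float32(78.8), 70.9)
t 25.05 pos [608.7  25.8 194. ] jaw -11.4 F [ 0.5  0.4 -0.4] w 0.406
 turn [-0.26   0.001  0.005]  shift now-axes cm [ -0.51 -15.84   4.29]  after-turn axes [ -0.6  -16.4    0.08]
```

View pics/c1.png

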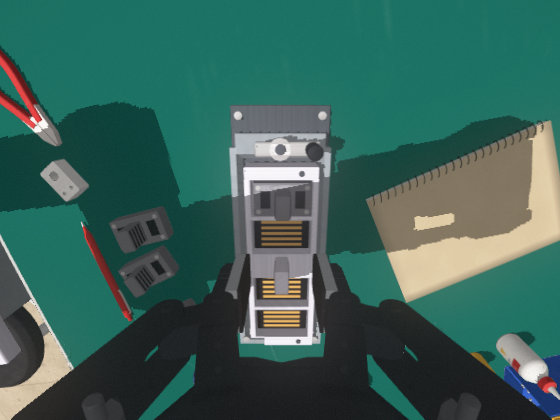

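Request:
{"op": "arm_command", "data": {"series": [[[0, 0, 0, 0, -2.5, 0.7, 0.4], [0, 0, 0, 0, -3.5, 0.95, 0.4], [0, 0, 0, 0, -3.5, 0.95, 0.4], [0, 0, 0, 0, -3.5, 0.95, 0.4], [0, 0, 0, 0, -2, 0.5, 0.4], [-0.13, 0, 0, 0, 0, 0, 0.4], [-0.13, 0, 0, 0, 0, 0, 0.4], [0, 0, 0, 0, 0, 0, 0.4]]]}}

```text
time: 25.85
tool_pos: [0.4387, 0.0155, 0.1779]
tcp_rot: [1.144, 1.264, -1.178]
wrist_force: [0.0, -0.5, -0.8]
width: 0.398
```

```bash
python3 pick.py p3 445 15 0.05
```

```text
([292, 208], 425, [445.5, 16.6], np.float32(24.6), np.float32(14.6), np.float32(94.2), 52.0)
([277, 258], 382, [435.2, -35.4], np.float32(24.2), np.float32(15.0), np.float32(104.7), 52.0)
([292, 197], 1625, [445.9, 16.9], np.float32(58.5), np.float32(34.8), np.float32(3.0), 22.3)
([280, 242], 1275, [435.0, -35.6], np.float32(59.0), np.float32(35.5), np.float32(15.3), 22.3)
fin [ 0.4352 -0.0354] y-heading 15.300003
t 25.90 pos [438.6  15.5 177.8] jaw 3.9 F [-1.3 -0.5 -0.4] w 0.402
 turn [-0.2   -0.005  0.029]  shift now-axes cm [12.78 -0.31  5.08]  after-turn axes [12.78 -1.68  4.82]
```

View pics/p3.png

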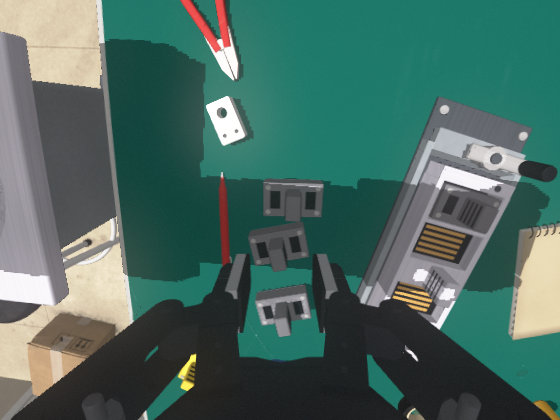

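Request:
{"op": "arm_command", "data": {"series": [[[0.005, -0.004, 0.029, 0.5, 0.7, -0.08, 0.4], [0, 0, 0, 2, 0, 0, 0.4], [0, 0, 0, 2.5, 0, 0, 0.4], [0, 0, 0, 2.5, 0, 0, 0.4], [0, 0, 0, 1.2, 0, 0, 0.4], [0, 0, 0, 0.5, 0, 0, 0.4], [0, 0, 0, 0, 0, 0, 0.4]]]}}

```text
time: 26.6
tool_pos: [0.4453, 0.0167, 0.0787]
tcp_rot: [1.174, 1.231, -1.181]
wrist_force: [-0.2, -1.2, 0.4]
width: 0.395
```

```bash
sed -i 's/<0.07/<0.04/' pick.py; python3 pick.py p4 445.6 16.7 0.05
```

```text
([281, 261], 1019, [446.1, 17.0], np.float32(24.0), np.float32(14.6), np.float32(91.9), 52.0)
([282, 236], 3153, [446.3, 16.7], np.float32(58.6), np.float32(35.8), np.float32(2.7), 22.3)
([281, 286], 483, [445.3, -19.5], np.float32(31.2), np.float32(10.1), np.float32(14.8), 22.2)
fin [0.4461 0.017 ] y-heading 2.699997
t 26.65 pos [445.7  16.8  79.2] jaw 2.5 F [ 0.5  0.3 -0.4] w 0.399
 turn [-0.004  0.002  0.003]  shift now-axes cm [ 2.92  0.05 -0.03]  after-turn axes [ 2.92  0.04 -0.02]
```

Request:
{"op": "arm_command", "data": {"series": [[[-0.004, 0, 0, 0.7, 0.04, -0.03, 0.4], [0, 0, 0, 0.8, 0, 0, 0.4], [0, 0, 0, 0.8, 0, 0, 0.4], [0, 0, 0, 0.5, 0, 0, 0.35], [0, 0, 0, 0, 0, 0, 0.35]]]}}

```text
time: 27.15
tool_pos: [0.4493, 0.017, 0.052]
tcp_rot: [1.175, 1.227, -1.173]
wrist_force: [0.4, -0.3, -0.2]
width: 0.351
```

```bash
python3 -c "
from h import *
go([.446,.017,.05],2.7)"
```

```text
t 27.15 pos [449.3  17.   52. ] jaw 2.7 F [ 0.4 -0.3 -0.2] w 0.351
 turn [-0.     0.002 -0.004]  shift now-axes cm [ 0.2  -0.33 -0.02]  after-turn axes [ 0.2  -0.33 -0.02]
```

Request:
{"op": "arm_command", "data": {"series": [[[0, 0, -0.004, 0.2, -0.33, 0, 0.35], [0, 0, 0, 0, 0, 0, 0.2], [0, 0, 0, 0, 0, 0, 0], [0, 0, 0, 0, 0, 0, 0], [0, 0, 0, 0, 0, 0, 0]]]}}

```text
time: 27.65
tool_pos: [0.446, 0.0168, 0.0502]
tcp_rot: [1.173, 1.229, -1.176]
wrist_force: [-0.5, 0.5, -0.5]
width: 0.148
```

```bash
python3 -c "
from h import *
go([.6015,-.016,.145],-11.4)"
```

```text
t 27.65 pos [446.   16.8  50.2] jaw 2.7 F [-0.5  0.5 -0.5] w 0.148
 turn [ 0.246  0.002 -0.   ]  shift now-axes cm [-9.47 15.38  4.02]  after-turn axes [-9.48 15.89  0.14]
```

Request:
{"op": "arm_command", "data": {"series": [[[0, 0, 0, -2, 0, 0, 0], [0, 0, 0, -4, 0, 0, 0], [0, 0, 0, -3.5, 0, 0, 0], [0.123, 0, 0, 0, 0, 0, 0], [0.123, 0, 0, 0, 0, 0, 0], [0, 0, 0, 0, 3, 0, 0], [0, 0, 0, 0, 4, 0, 0], [0, 0, 0, 0, 4, 0, 0], [0, 0, 0, 0, 3, 0, 0], [0, 0, 0, 0, 1, 0, 0]]]}}

```text
time: 28.65
tool_pos: [0.5943, -0.0146, 0.1481]
tcp_rot: [1.359, 1.102, -1.364]
wrist_force: [-0.4, 0.1, -0.1]
width: 0.153
```

```bash
python3 place.py q7 33.8 0.096
```

```text
carrier top x [-107.5  109. ] y [-36.9  36.4]
held body y [-29.    0.1  29.1] z [-17.8  16.3] x 27.6 2830
t 28.70 pos [594.6 -14.7 148.1] jaw -12.0 F [ 2.  -0.1  0. ] w 0.150
 turn [-0.01   0.002  0.001]  shift now-axes cm [ 5.21  0.7  -0.03]  after-turn axes [ 5.21  0.7  -0.01]
```

Request:
{"op": "arm_command", "data": {"series": [[[-0.01, 0, 0, 0.5, 0.65, 0, 0], [0, 0, 0, 1, 0, 0, 0], [0, 0, 0, 1, 0, 0, 0], [0, 0, 0, 1, 0, 0, 0], [0, 0, 0, 0.8, 0, 0, 0], [0, 0, 0, 0.3, 0, 0, 0], [0, 0, 0, 0, 0, 0, 0]]]}}

```text
time: 29.4
tool_pos: [0.5937, -0.0148, 0.0952]
tcp_rot: [1.346, 1.115, -1.362]
wrist_force: [0.3, -0.1, 0.6]
width: 0.153
```

```bash
python3 place.py q8 33.8 0.0652
```

```text
carrier top x [-55.7 108.8] y [-37.2  36. ]
held body y [-28.7  -0.2  29.3] z [-17.7  16.1] x 27.9 2841
t 29.45 pos [593.8 -14.8  95.4] jaw -11.3 F [-0.3 -0.  -1.2] w 0.150
 turn [0.002 0.003 0.01 ]  shift now-axes cm [ 3.02  0.81 -0.05]  after-turn axes [ 3.02  0.78 -0.04]
```

View pics/q8.png

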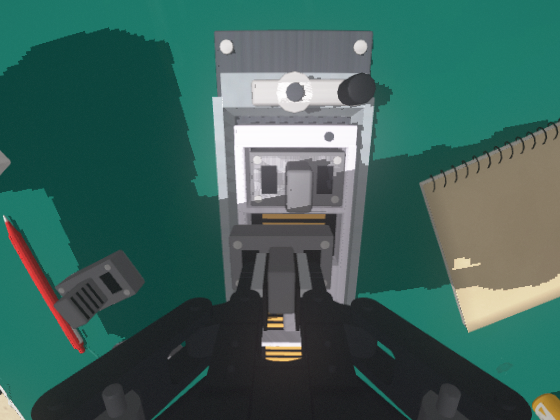

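Request:
{"op": "arm_command", "data": {"series": [[[0.002, 0.003, 0.01, 0.1, 0.8, 0.04, 0], [0, 0, 0, 0, 0, 0, 0]]]}}

```text
time: 29.65
tool_pos: [0.6029, -0.0169, 0.0952]
tcp_rot: [1.356, 1.106, -1.352]
wrist_force: [-0.5, -0.6, -0.4]
width: 0.152
```

```bash
python3 place.py q9 33.8 0.0652
```

```text
carrier top x [-55.1 108.8] y [-37.   36.2]
held body y [-28.3   0.8  29.8] z [-17.8  16.1] x 27.7 2839
t 29.70 pos [602.5 -16.8  95.2] jaw -11.4 F [ 0.1  0.  -1.1] w 0.149
 turn [-0.    -0.    -0.002]  shift now-axes cm [ 3.   -0.13 -0.06]  after-turn axes [ 3.   -0.12 -0.06]
```

Request:
{"op": "arm_command", "data": {"series": [[[0, 0, 0, 0.3, -0.13, 0.02, 0], [0, 0, 0, 0.5, 0, 0, 0], [0, 0, 0, 0.5, 0, 0, 0], [0, 0, 0, 0.3, -0.03, 0, 0], [0, 0, 0, 0, 0, 0, 0]]]}}

```text
time: 30.2
tool_pos: [0.6014, -0.0168, 0.0786]
tcp_rot: [1.356, 1.106, -1.352]
wrist_force: [0.1, 0.1, -0.9]
width: 0.149
```

```bash
python3 place.py q10 33.8 0.0652
```

```text
carrier top x [-53.2 108.8] y [-37.1  36.2]
held body y [-28.8   0.4  29.3] z [-17.7  16.5] x 27.8 2850
t 30.25 pos [601.5 -16.8  78.8] jaw -11.4 F [-0.2 -0.5 -1.2] w 0.149
 turn [-0.    -0.    -0.003]  shift now-axes cm [ 1.36 -0.02 -0.08]  after-turn axes [ 1.36 -0.02 -0.08]
```

Entered the recess freely. Press home.

Request:
{"op": "arm_command", "data": {"series": [[[0, 0, 0, 0.4, 0, 0, 0], [0, 0, 0, 0.4, 0, 0, 0], [0, 0, 0, 0.4, 0, 0, 0], [0, 0, 0, 0.4, 0, 0, 0], [0, 0, 0, 0.4, 0, 0, 0], [0, 0, 0, 0.4, 0, 0, 0]]]}}

```text
time: 30.85
tool_pos: [0.6025, -0.0168, 0.0648]
tcp_rot: [1.355, 1.107, -1.353]
wrist_force: [-12.9, 0.3, 30.1]
width: 0.152
```

```bash
python3 place.py q11 33.8 0.0652
```

```text
carrier top x [  9. 109.] y [-37.1  36.1]
held body y [-37.3  -1.2  36. ] z [-29.8  25. ] x 27.6 5924
t 30.90 pos [602.5 -16.8  64.8] jaw -11.4 F [-11.1   0.3  25. ] w 0.149
 turn [ 0.     0.    -0.002]  shift now-axes cm [-0.04 -0.11 -0.06]  after-turn axes [-0.04 -0.11 -0.06]
```

Home (64.8 mm, 25 N). Release and go to the third module.

Request:
{"op": "arm_command", "data": {"series": [[[0, 0, 0, 0, 0, 0, 0.3], [0, 0, 0, 0, 0, 0, 0.4], [0, 0, 0, -2, 0, 0, 0.4], [0, 0, 0, -4, 0, 0, 0.4], [0, 0, 0, -4, 0, 0, 0.4], [0, 0, 0, -3, 0, 0, 0.4], [0, 0, 0, 0, 0, 0, 0.4]]]}}

```text
time: 31.6
tool_pos: [0.6016, -0.0167, 0.1968]
tcp_rot: [1.353, 1.109, -1.355]
wrist_force: [1.0, -0.2, -0.3]
width: 0.4
```

```bash
python3 chk.py c2 435.2 -35.4 200 15.3
```

```text
76.4 -1 body z pct [36.4 37.4 38.2] rim 37.2 299
76.4 1 body z pct [36.5 37.5 38.4] rim 37.2 317
33.8 -1 body z pct [ 37.6 207.8 248.1] rim 227.9 1603
33.8 1 body z pct [ 37.8 206.6 229.2] rim 229.2 1704
-33.8 -1 body z pct [23.6 24.3 25.4] rim 37.3 199
-33.8 1 body z pct [23.7 24.5 25.4] rim 37.5 194
-76.4 -1 body z pct [23.8 24.6 25.5] rim 37.4 155
-76.4 1 body z pct [23.7 24.6 25.3] rim 37.4 165
tall ([316, 98], 270, [648.0, 69.5], np.float32(13.6), np.float32(13.5), np.float32(58.5), 72.5)
tall ([282, 160], 476, [611.2, 25.2], np.float32(24.1), np.float32(14.1), np.float32(78.4), 66.9)
tall ([282, 207], 409, [602.3, -16.2], np.float32(23.1), np.float32(13.9), np.float32(78.7), 67.0)
tall ([281, 241], 453, [594.8, -48.7], np.float32(26.7), np.float32(14.3), np.float32(78.1), 70.9)
t 31.65 pos [600.3 -16.6 194.5] jaw -11.4 F [ 0.7 -0.2 -0.1] w 0.402
 turn [-0.466 -0.     0.005]  shift now-axes cm [ -0.48 -15.82   5.11]  after-turn axes [ -0.55 -16.42  -2.54]
```

View pics/c2.png

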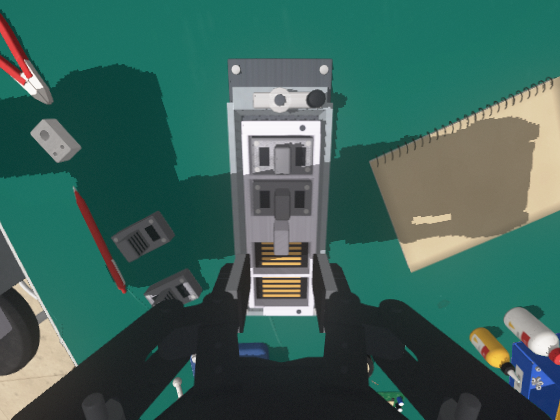

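Request:
{"op": "arm_command", "data": {"series": [[[0, 0, 0, 0, -2.5, 0.8, 0.4], [0, 0, 0, 0, -3.5, 1.1, 0.4], [0, 0, 0, 0, -3.5, 1.1, 0.4], [0, 0, 0, 0, -3.5, 1.1, 0.4], [0, 0, 0, 0, -2, 0.7, 0.4], [-0.12, 0, 0, 0, 0, 0, 0.4], [-0.12, 0, 0, 0, 0, 0, 0.4], [-0.12, 0, 0, 0, 0, 0, 0.4], [-0.1, 0, 0, 0, 0, 0, 0.4], [0, 0, 0, 0, 0, 0, 0.4]]]}}

```text
time: 32.65
tool_pos: [0.4258, -0.0331, 0.1736]
tcp_rot: [0.991, 1.36, -1.021]
wrist_force: [-0.1, 0.0, -0.4]
width: 0.402
```

```bash
python3 pick.py p5 435.2 -35.4 0.05
```

```text
([294, 217], 444, [435.1, -35.7], np.float32(23.9), np.float32(14.5), np.float32(106.7), 52.0)
([294, 206], 1639, [435.1, -35.8], np.float32(59.1), np.float32(35.3), np.float32(15.5), 22.3)
fin [ 0.4351 -0.0357] y-heading 15.5
t 32.70 pos [425.5 -33.1 173.4] jaw 15.9 F [-0.8  0.  -0.8] w 0.403
 turn [ 0.006 -0.013  0.034]  shift now-axes cm [12.3   1.26  0.68]  after-turn axes [12.34  0.85  0.51]
```

View pics/p5.png

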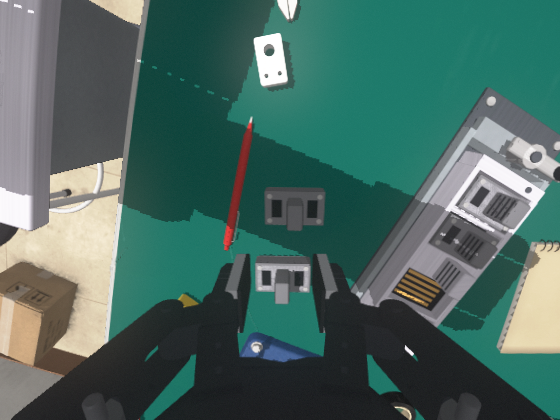

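Request:
{"op": "arm_command", "data": {"series": [[[0.006, -0.013, 0.034, 0.5, 0.85, 0.5, 0.4], [0, 0, 0, 2, 0, 0, 0.4], [0, 0, 0, 2.5, 0, 0, 0.4], [0, 0, 0, 2.5, 0, 0, 0.4], [0, 0, 0, 1, 0, 0, 0.4], [0, 0, 0, 0.5, 0, 0, 0.4], [0, 0, 0, 0, 0, 0, 0.4]]]}}

```text
time: 33.4
tool_pos: [0.4335, -0.0352, 0.0762]
tcp_rot: [1.019, 1.323, -1.021]
wrist_force: [-0.3, -0.2, 0.1]
width: 0.403
```

```bash
python3 pick.py p6 435.2 -35.4 0.05
```

```text
([283, 265], 1033, [435.2, -35.5], np.float32(24.5), np.float32(14.4), np.float32(105.4), 52.0)
([283, 239], 3127, [435.5, -35.5], np.float32(58.7), np.float32(35.8), np.float32(14.4), 22.3)
fin [ 0.4352 -0.0355] y-heading 14.400002
t 33.45 pos [433.9 -35.3  76.8] jaw 14.6 F [-0.2 -0.2 -0.2] w 0.400
 turn [ 0.004 -0.002  0.002]  shift now-axes cm [2.68 0.12 0.05]  after-turn axes [2.68 0.12 0.05]
```

Request:
{"op": "arm_command", "data": {"series": [[[-0.005, 0, -0.003, 0.6, -0.1, 0.05, 0.4], [0, 0, 0, 0.8, 0, 0, 0.4], [0, 0, 0, 0.8, 0, 0, 0.4], [0, 0, 0, 0.4, 0, 0, 0.35], [0, 0, 0, 0, 0, 0, 0.35]]]}}

```text
time: 33.95
tool_pos: [0.436, -0.0365, 0.0517]
tcp_rot: [1.015, 1.32, -1.016]
wrist_force: [0.1, 0.3, 0.0]
width: 0.352
```

```bash
python3 -c "
from h import *
go([.4352,-.0355,.05],15)"
```

```text
t 33.95 pos [436.  -36.5  51.7] jaw 14.9 F [0.1 0.3 0. ] w 0.352
 turn [-0.002  0.001 -0.001]  shift now-axes cm [ 0.17 -0.05 -0.12]  after-turn axes [ 0.17 -0.05 -0.12]
```

Request:
{"op": "arm_command", "data": {"series": [[[0, 0, 0, 0.17, -0.05, -0.12, 0.35], [0, 0, 0, 0, 0, 0, 0.2], [0, 0, 0, 0, 0, 0, 0], [0, 0, 0, 0, 0, 0, 0], [0, 0, 0, 0, 0, 0, 0]]]}}

```text
time: 34.45
tool_pos: [0.4355, -0.0354, 0.0502]
tcp_rot: [1.016, 1.319, -1.015]
wrist_force: [-0.2, -0.3, -1.4]
width: 0.151
```

```bash
python3 -c "
from h import *
go([.5881,-.0822,.145],-11.4)"
```

```text
t 34.45 pos [435.5 -35.4  50.2] jaw 14.9 F [-0.2 -0.3 -1.4] w 0.151
 turn [ 0.459  0.001 -0.001]  shift now-axes cm [-9.45 13.56  8.46]  after-turn axes [-9.48 15.89  1.57]
```

Request:
{"op": "arm_command", "data": {"series": [[[0, 0, 0, -2, 0, 0, 0], [0, 0, 0, -4, 0, 0, 0], [0, 0, 0, -3.5, 0, 0, 0], [0.12, 0, 0, 0, 0, 0, 0], [0.12, 0, 0, 0, 0, 0, 0], [0.12, 0, 0, 0, 0, 0, 0], [0.1, 0, 0, 0, 3, 0.3, 0], [0, 0, 0, 0, 4, 0.4, 0], [0, 0, 0, 0, 4, 0.4, 0], [0, 0, 0, 0, 3, 0.3, 0]]]}}

```text
time: 35.45
tool_pos: [0.5684, -0.076, 0.1481]
tcp_rot: [1.367, 1.099, -1.37]
wrist_force: [-0.2, 0.3, -0.3]
width: 0.151
```

Request:
{"op": "arm_command", "data": {"series": [[[0, 0, 0, 0, 1, 0.1, 0], [0, 0, 0, 0, 0, 0, 0]]]}}

```text
time: 35.65
tool_pos: [0.5813, -0.0804, 0.1478]
tcp_rot: [1.368, 1.097, -1.37]
wrist_force: [0.4, 0.7, -1.0]
width: 0.15
```

```bash
python3 place.py q12 -33.8 0.096
```

```text
carrier top x [-39.9 108.2] y [-37.1  36.3]
held body y [-27.8   1.3  30.3] z [-17.5  16.6] x 27.6 2820
t 35.70 pos [580.5 -80.1 147.7] jaw -12.6 F [-0.3 -0.5 -1.2] w 0.152
 turn [-0.02   0.001  0.001]  shift now-axes cm [5.17 0.8  0.04]  after-turn axes [5.17 0.79 0.05]
```

View pics/q12.png

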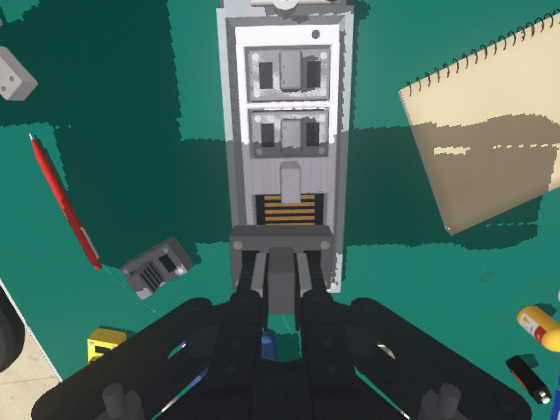

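Request:
{"op": "arm_command", "data": {"series": [[[-0.02, 0, 0, 0.5, 0.8, 0.05, 0], [0, 0, 0, 1, 0.1, 0, 0], [0, 0, 0, 1, 0.1, 0, 0], [0, 0, 0, 1, 0.1, 0, 0], [0, 0, 0, 0.8, 0.1, 0, 0], [0, 0, 0, 0.3, 0, 0, 0], [0, 0, 0, 0, 0, 0, 0]]]}}

```text
time: 36.4
tool_pos: [0.5862, -0.0812, 0.0955]
tcp_rot: [1.349, 1.116, -1.359]
wrist_force: [-0.4, 0.1, -1.1]
width: 0.154
```

```bash
python3 place.py q13 -33.8 0.0652
```

```text
carrier top x [-105.   107.4] y [-37.3  36.1]
held body y [-28.7   1.5  29.3] z [-29.7  16.1] x 27.7 3213
t 36.45 pos [586.3 -81.2  95.8] jaw -11.3 F [-0.5  0.2 -1. ] w 0.149
 turn [0.002 0.    0.008]  shift now-axes cm [3.05 0.22 0.06]  after-turn axes [3.06 0.2  0.06]
```

Request:
{"op": "arm_command", "data": {"series": [[[0.002, 0, 0.006, 0.1, 0.25, 0.11, 0], [0, 0, 0, 0, 0, 0, 0]]]}}

```text
time: 36.65
tool_pos: [0.5893, -0.083, 0.0953]
tcp_rot: [1.353, 1.109, -1.355]
wrist_force: [-1.0, 0.1, -0.8]
width: 0.153
```

```bash
python3 place.py q14 -33.8 0.0652
```

```text
carrier top x [-104.8  106.2] y [-37.2  36.1]
held body y [-28.8  -0.2  29.2] z [-29.7  16.2] x 27.8 3166
t 36.70 pos [589.4 -82.9  95.6] jaw -11.4 F [ 0.1 -0.3  0.1] w 0.154
 turn [0.001 0.    0.   ]  shift now-axes cm [ 3.04 -0.14 -0.04]  after-turn axes [ 3.04 -0.14 -0.04]
```

View pics/q14.png

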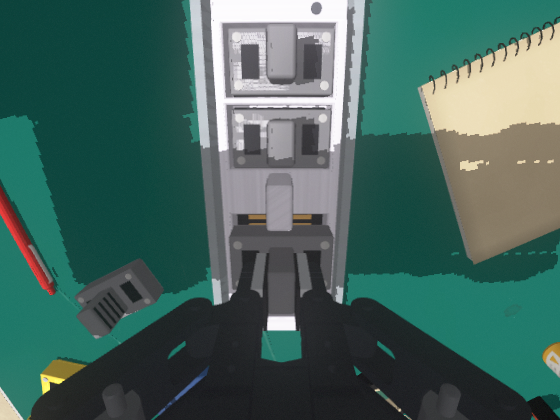

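Request:
{"op": "arm_command", "data": {"series": [[[0, 0, 0, 0.3, -0.1, 0.03, 0], [0, 0, 0, 0.5, 0, 0, 0], [0, 0, 0, 0.5, 0, 0, 0], [0, 0, 0, 0.3, -0.03, 0, 0], [0, 0, 0, 0, 0, 0, 0]]]}}

```text
time: 37.2
tool_pos: [0.5885, -0.0832, 0.0791]
tcp_rot: [1.354, 1.107, -1.353]
wrist_force: [-0.4, 0.2, -1.6]
width: 0.148
```

```bash
python3 place.py q15 -33.8 0.0652
```

```text
carrier top x [-106.   100.6] y [-37.2  36.1]
held body y [-28.8   0.9  29.3] z [-17.5  16.5] x 27.8 2610
t 37.25 pos [588.6 -83.2  79.2] jaw -11.4 F [-0.2  0.2 -1.5] w 0.148
 turn [ 0.     0.    -0.001]  shift now-axes cm [ 1.4  -0.07 -0.08]  after-turn axes [ 1.4  -0.07 -0.08]
```

Free entry again; press.

Request:
{"op": "arm_command", "data": {"series": [[[0, 0, 0, 0.4, 0, 0, 0], [0, 0, 0, 0.4, 0, 0, 0], [0, 0, 0, 0.4, 0, 0, 0], [0, 0, 0, 0.4, 0, 0, 0], [0, 0, 0, 0.4, 0, 0, 0], [0, 0, 0, 0.4, 0, 0, 0]]]}}

```text
time: 37.85
tool_pos: [0.5896, -0.0833, 0.0648]
tcp_rot: [1.353, 1.109, -1.354]
wrist_force: [-14.1, 2.1, 32.9]
width: 0.15
```

```bash
python3 place.py q16 -33.8 0.0652
```

```text
carrier top x [-103.2   96. ] y [-37.3  36.1]
held body y [-37.6   8.1  35.7] z [-29.8  25.2] x 27.6 5461
t 37.90 pos [589.6 -83.3  64.8] jaw -11.4 F [-11.7   2.1  26. ] w 0.153
 turn [0.001 0.001 0.   ]  shift now-axes cm [-0.04 -0.16 -0.08]  after-turn axes [-0.04 -0.16 -0.08]
```

Request:
{"op": "arm_command", "data": {"series": [[[0, 0, 0, 0, 0, 0, 0.3], [0, 0, 0, 0, 0, 0, 0.4], [0, 0, 0, -2, 0, 0, 0.4], [0, 0, 0, -4, 0, 0, 0.4], [0, 0, 0, -4, 0, 0, 0.4], [0, 0, 0, -3, 0, 0, 0.4], [0, 0, 0, 0, 0, 0, 0.4]]]}}

```text
time: 38.6
tool_pos: [0.589, -0.0831, 0.1968]
tcp_rot: [1.352, 1.111, -1.357]
wrist_force: [0.7, -0.6, -0.2]
width: 0.399
```

```bash
python3 chk.py c3 445.2 -115.4 200 15.6
```

```text
76.4 -1 body z pct [36.4 37.3 38.1] rim 37.4 372
76.4 1 body z pct [36.4 37.4 38.4] rim 37.3 372
33.8 -1 body z pct [36.5 37.3 38.3] rim 37.2 326
33.8 1 body z pct [36.5 37.3 38.3] rim 37.3 330
-33.8 -1 body z pct [ 37.6 210.1 254.7] rim 226.9 1596
-33.8 1 body z pct [ 37.8 207.3 229.1] rim 229.2 1828
-76.4 -1 body z pct [23.6 24.5 25.3] rim 37.3 211
-76.4 1 body z pct [23.5 24.5 25.3] rim 37.3 220
tall ([318, 7], 275, [647.7, 66.4], np.float32(13.5), np.float32(8.4), np.float32(168.1), 71.9)
tall ([282, 76], 538, [611.2, 24.7], np.float32(23.7), np.float32(13.5), np.float32(79.2), 67.0)
tall ([281, 131], 480, [602.6, -16.9], np.float32(23.0), np.float32(14.2), np.float32(78.1), 67.0)
tall ([280, 170], 517, [595.0, -48.8], np.float32(25.5), np.float32(14.0), np.float32(78.7), 71.1)
tall ([282, 207], 419, [589.3, -83.4], np.float32(23.9), np.float32(13.9), np.float32(78.8), 67.0)
t 38.65 pos [587.8 -82.9 194.5] jaw -11.4 F [0.6 0.4 0.5] w 0.399
 turn [-0.471 -0.001  0.007]  shift now-axes cm [ -0.46 -13.34   6.  ]  after-turn axes [ -0.55 -14.61  -0.7 ]
```

View pics/c3.png

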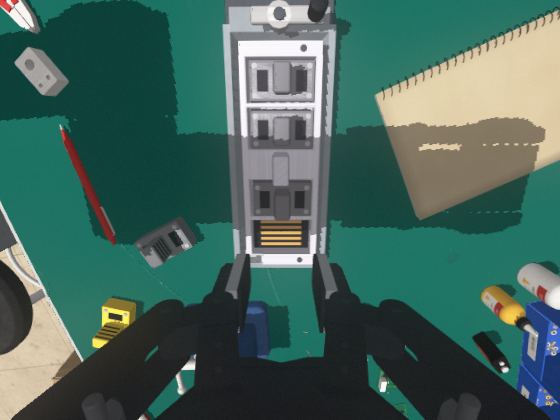

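Request:
{"op": "arm_command", "data": {"series": [[[0, 0, 0, 0, -2, 0.9, 0.4], [0, 0, 0, 0, -3, 1.3, 0.4], [0, 0, 0, 0, -3, 1.3, 0.4], [0, 0, 0, 0, -3, 1.3, 0.4], [0, 0, 0, 0, -1.6, 0.8, 0.4], [-0.12, 0, 0, 0, 0, 0, 0.4], [-0.12, 0, 0, 0, 0, 0, 0.4], [-0.12, 0, 0, 0, 0, 0, 0.4], [-0.11, 0, 0, 0, 0, 0, 0.4], [0, 0, 0, 0, 0, 0, 0.4]]]}}

```text
time: 39.65
tool_pos: [0.4366, -0.1106, 0.1737]
tcp_rot: [0.986, 1.368, -1.01]
wrist_force: [1.0, 0.0, 0.1]
width: 0.397
```

```bash
python3 pick.py p7 445.2 -115.4 0.05
```

```text
([293, 218], 423, [445.7, -113.7], np.float32(23.8), np.float32(14.5), np.float32(104.8), 52.0)
([293, 208], 1638, [446.0, -114.2], np.float32(58.5), np.float32(35.7), np.float32(15.5), 22.3)
fin [ 0.4457 -0.1137] y-heading 15.5
t 39.70 pos [ 436.3 -110.6  173.5] jaw 16.5 F [-0.2 -0.  -0.2] w 0.405
 turn [ 0.017 -0.019  0.033]  shift now-axes cm [12.3   1.22  0.81]  after-turn axes [12.35  0.82  0.55]
```

View pics/p7.png

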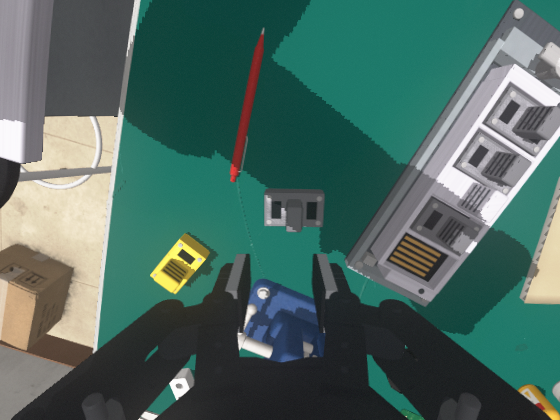

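Request:
{"op": "arm_command", "data": {"series": [[[0.015, -0.019, 0.033, 0.5, 0.82, 0.55, 0.4], [0, 0, 0, 2, 0, 0, 0.4], [0, 0, 0, 2.5, 0, 0, 0.4], [0, 0, 0, 2.5, 0, 0, 0.4], [0, 0, 0, 1, 0, 0, 0.4], [0, 0, 0, 0.5, 0, 0, 0.4], [0, 0, 0, 0, 0, 0, 0.4]]]}}

```text
time: 40.4
tool_pos: [0.4441, -0.1128, 0.0761]
tcp_rot: [1.019, 1.323, -1.021]
wrist_force: [0.4, 0.0, 0.2]
width: 0.398
```

```bash
python3 pick.py p8 445.2 -113.4 0.05
```

```text
([283, 266], 1047, [445.8, -113.8], np.float32(24.1), np.float32(14.6), np.float32(105.3), 52.0)
([283, 239], 3088, [446.1, -113.9], np.float32(58.6), np.float32(35.5), np.float32(15.6), 22.3)
fin [ 0.4458 -0.1138] y-heading 15.599998
t 40.45 pos [ 444.5 -112.9   76.7] jaw 14.6 F [-0.6 -0.4 -0.2] w 0.397
 turn [-0.017 -0.002  0.002]  shift now-axes cm [2.67 0.11 0.12]  after-turn axes [2.67 0.1  0.12]
```

Request:
{"op": "arm_command", "data": {"series": [[[-0.012, 0, 0, 0.6, -0.1, 0.06, 0.4], [0, 0, 0, 0.8, 0, 0, 0.4], [0, 0, 0, 0.8, 0, 0, 0.4], [0, 0, 0, 0.4, 0, 0, 0.35], [0, 0, 0, 0, 0, 0, 0.35]]]}}

```text
time: 40.95
tool_pos: [0.4465, -0.1147, 0.0517]
tcp_rot: [1.011, 1.321, -1.008]
wrist_force: [-0.7, 0.2, 0.5]
width: 0.347
```

```bash
python3 -c "
from h import *
go([.4458,-.1138,.05],15.5)"
```

```text
t 40.95 pos [ 446.5 -114.7   51.7] jaw 15.3 F [-0.7  0.2  0.5] w 0.347
 turn [-0.003  0.002 -0.003]  shift now-axes cm [ 0.17 -0.05 -0.11]  after-turn axes [ 0.17 -0.04 -0.11]
```

Request:
{"op": "arm_command", "data": {"series": [[[0, 0, 0, 0.17, -0.05, -0.11, 0.35], [0, 0, 0, 0, 0, 0, 0.2], [0, 0, 0, 0, 0, 0, 0], [0, 0, 0, 0, 0, 0, 0], [0, 0, 0, 0, 0, 0, 0]]]}}

```text
time: 41.45
tool_pos: [0.4462, -0.1138, 0.0503]
tcp_rot: [1.011, 1.32, -1.008]
wrist_force: [0.4, 0.1, -0.7]
width: 0.151
```

```bash
python3 -c "
from h import *
go([.5797,-.1240,.145],-11.4)"
```

```text
t 41.45 pos [ 446.2 -113.8   50.3] jaw 15.3 F [ 0.4  0.1 -0.7] w 0.151
 turn [ 0.467  0.001 -0.004]  shift now-axes cm [-9.41 12.64  4.53]  after-turn axes [-9.47 13.29 -1.64]
```

Request:
{"op": "arm_command", "data": {"series": [[[0, 0, 0, -2, 0, 0, 0], [0, 0, 0, -4, 0, 0, 0], [0, 0, 0, -3.5, 0, 0, 0], [0.12, 0, 0, 0, 0, 0, 0], [0.12, 0, 0, 0, 0, 0, 0], [0.12, 0, 0, 0, 0, 0, 0], [0.1, 0, 0, 0, 2.5, -0.3, 0], [0, 0, 0, 0, 3.5, -0.4, 0], [0, 0, 0, 0, 3.5, -0.4, 0], [0, 0, 0, 0, 2.5, -0.4, 0]]]}}

```text
time: 42.45
tool_pos: [0.5647, -0.1209, 0.1483]
tcp_rot: [1.365, 1.1, -1.365]
wrist_force: [0.3, -0.5, -0.8]
width: 0.15
```

Request:
{"op": "arm_command", "data": {"series": [[[0, 0, 0, 0, 0.5, -0.1, 0], [0, 0, 0, 0, 0, 0, 0]]]}}

```text
time: 42.65
tool_pos: [0.5725, -0.1212, 0.148]
tcp_rot: [1.364, 1.1, -1.364]
wrist_force: [-0.5, -0.7, -0.2]
width: 0.153
```

```bash
python3 place.py q17 -76.4 0.096
```

```text
carrier top x [-81.   82.4] y [-37.2  36.2]
held body y [-28.2   0.9  29.8] z [-17.7  16.4] x 27.6 2820
t 42.70 pos [ 572.  -121.1  147.9] jaw -12.2 F [ 0.3 -0.5 -0.7] w 0.150
 turn [-0.014  0.    -0.001]  shift now-axes cm [5.19 0.81 0.12]  after-turn axes [5.19 0.81 0.13]
```

Request:
{"op": "arm_command", "data": {"series": [[[-0.014, 0, 0, 0.5, 0.8, 0.12, 0], [0, 0, 0, 1, 0.1, 0, 0], [0, 0, 0, 1, 0.1, 0, 0], [0, 0, 0, 1, 0.1, 0, 0], [0, 0, 0, 0.8, 0.1, 0, 0], [0, 0, 0, 0.3, 0, 0, 0], [0, 0, 0, 0, 0, 0, 0]]]}}

```text
time: 43.4
tool_pos: [0.5785, -0.1245, 0.0958]
tcp_rot: [1.352, 1.113, -1.358]
wrist_force: [-0.5, 0.5, -0.9]
width: 0.153
```

```bash
python3 place.py q18 -76.4 0.0653
```

```text
carrier top x [-91.5  63.6] y [-37.3  36.1]
held body y [-28.8  -0.2  29.3] z [-17.7  16.2] x 27.9 2844
t 43.45 pos [ 578.6 -124.5   96. ] jaw -11.4 F [ 0.1  0.6 -1.3] w 0.149
 turn [0.001 0.    0.005]  shift now-axes cm [ 3.07  0.12 -0.07]  after-turn axes [ 3.07  0.1  -0.07]
```

Request:
{"op": "arm_command", "data": {"series": [[[0.001, 0, 0.005, 0.3, 0.13, 0, 0], [0, 0, 0, 0.3, 0, 0, 0], [0, 0, 0, 0, 0, 0, 0]]]}}

```text
time: 43.75
tool_pos: [0.5808, -0.1249, 0.0907]
tcp_rot: [1.355, 1.106, -1.353]
wrist_force: [0.2, -0.2, -1.2]
width: 0.156
```

```bash
python3 place.py q19 -76.4 0.0653
```

```text
carrier top x [-88.9  61.9] y [-37.3  36.1]
held body y [-28.8   0.3  29.2] z [-17.6  16.3] x 27.9 2832
t 43.80 pos [ 581.  -125.    90.9] jaw -11.4 F [-0.1 -0.3 -1.8] w 0.149
 turn [-0.     0.    -0.003]  shift now-axes cm [ 2.56 -0.15 -0.07]  after-turn axes [ 2.56 -0.15 -0.07]
```

View pics/q19.png

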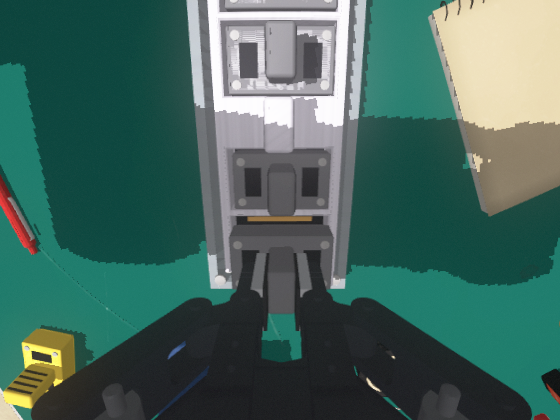

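Request:
{"op": "arm_command", "data": {"series": [[[0, 0, 0, 0.3, -0.11, 0, 0], [0, 0, 0, 0.5, 0, 0, 0], [0, 0, 0, 0.3, -0.03, 0, 0], [0, 0, 0, 0, 0, 0, 0]]]}}

```text
time: 44.2
tool_pos: [0.58, -0.1248, 0.0797]
tcp_rot: [1.356, 1.105, -1.352]
wrist_force: [0.5, 0.9, -0.1]
width: 0.149
```

```bash
python3 place.py q20 -76.4 0.0653
```

```text
carrier top x [-96.7  58.5] y [-37.4  36. ]
held body y [-28.8   0.3  29.2] z [-17.6  16.2] x 27.8 2823
t 44.25 pos [ 580.1 -124.8   79.8] jaw -11.4 F [-0.4  0.4 -1. ] w 0.148
 turn [-0.     0.    -0.004]  shift now-axes cm [ 1.45 -0.06 -0.07]  after-turn axes [ 1.45 -0.06 -0.07]
```

Request:
{"op": "arm_command", "data": {"series": [[[0, 0, 0, 0.4, 0, 0, 0], [0, 0, 0, 0.4, 0, 0, 0], [0, 0, 0, 0.4, 0, 0, 0], [0, 0, 0, 0.4, 0, 0, 0], [0, 0, 0, 0.4, 0, 0, 0], [0, 0, 0, 0.4, 0, 0, 0]]]}}

```text
time: 44.85
tool_pos: [0.5811, -0.125, 0.0648]
tcp_rot: [1.355, 1.106, -1.353]
wrist_force: [-14.7, 3.3, 34.9]
width: 0.152
```

```bash
python3 place.py q21 -76.4 0.0653
```

```text
carrier top x [-95.7  53.5] y [-37.4  36. ]
held body y [-37.5  -0.6  35.8] z [-29.8  22.8] x 27.6 5822
t 44.90 pos [ 581.1 -125.    64.8] jaw -11.4 F [-11.    2.6  26.3] w 0.152
 turn [-0.     0.    -0.002]  shift now-axes cm [-0.05 -0.16 -0.07]  after-turn axes [-0.05 -0.16 -0.07]
```

Request:
{"op": "arm_command", "data": {"series": [[[0, 0, 0, 0, 0, 0, 0.3], [0, 0, 0, 0, 0, 0, 0.4], [0, 0, 0, -2, 0, 0, 0.4], [0, 0, 0, -4, 0, 0, 0.4], [0, 0, 0, -4, 0, 0, 0.4], [0, 0, 0, -3, 0, 0, 0.4], [0, 0, 0, 0, 0, -2, 0.4], [0, 0, 0, 0, 0, -3, 0.4], [0, 0, 0, 0, 0, -2, 0.4], [0, 0, 0, 0, 0, 0, 0.4]]]}}

```text
time: 45.9
tool_pos: [0.5958, -0.0554, 0.1976]
tcp_rot: [1.358, 1.104, -1.354]
wrist_force: [0.4, 0.7, -0.6]
width: 0.398
```

```bash
python3 chk.py c4 648 69.5 180 -101
```

```text
76.4 -1 body z pct [36.4 37.4 38.3] rim 37.2 347
76.4 1 body z pct [36.6 37.6 38.4] rim 37.2 336
33.8 -1 body z pct [36.3 37.3 38.2] rim 37.2 288
33.8 1 body z pct [36.6 37.4 38.2] rim 37.2 304
-33.8 -1 body z pct [36.5 37.4 38.4] rim 37.3 253
-33.8 1 body z pct [36.7 37.4 38.3] rim 38.1 239
-76.4 -1 body z pct [36.6 37.5 38.3] rim 37.3 207
-76.4 1 body z pct [36.8 37.6 38.4] rim 37.5 214
tall ([314, 45], 328, [648.2, 69.5], np.float32(13.5), np.float32(13.5), np.float32(172.5), 72.3)
tall ([279, 114], 495, [610.9, 25.1], np.float32(23.2), np.float32(14.4), np.float32(78.6), 67.0)
tall ([279, 164], 463, [602.7, -16.6], np.float32(23.9), np.float32(14.2), np.float32(78.3), 67.0)
tall ([278, 201], 477, [594.6, -49.0], np.float32(26.4), np.float32(13.8), np.float32(77.8), 71.0)
tall ([280, 235], 390, [589.5, -82.8], np.float32(23.3), np.float32(14.5), np.float32(77.8), 66.9)
tall ([280, 274], 334, [580.8, -124.9], np.float32(24.5), np.float32(13.1), np.float32(78.0), 67.1)
t 45.95 pos [595.6 -56.3 197.5] jaw -11.6 F [-0.3 -0.1 -0.3] w 0.402
 turn [ 1.561 -0.002 -0.003]  shift now-axes cm [  1.75   2.6  -13.38]  after-turn axes [  1.75 -13.35  -2.74]
```

View pics/c4.png

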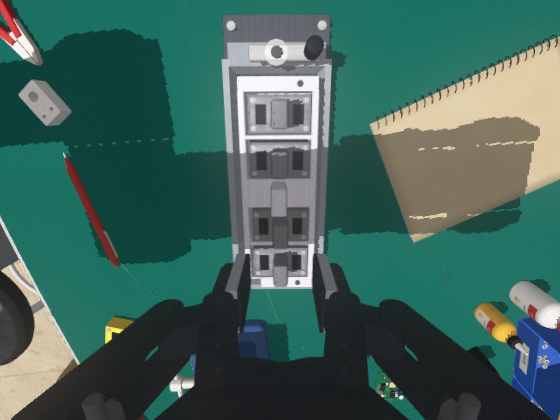

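Request:
{"op": "arm_command", "data": {"series": [[[0, 0, 0, 0, 0.6, -2.5, 0.4], [0, 0, 0, 0, 0.7, -3.5, 0.4], [0, 0, 0, 0, 0.7, -3.5, 0.4], [0, 0, 0, 0, 0.5, -2.8, 0.4], [0, 0, 0, 0, 0, -0.8, 0.35], [0, 0, 0, 0, 0, 0, 0.35]]]}}

```text
time: 46.55
tool_pos: [0.6468, 0.064, 0.1927]
tcp_rot: [1.354, 1.102, -1.364]
wrist_force: [-0.3, 0.5, 0.5]
width: 0.35
```

Request:
{"op": "arm_command", "data": {"series": [[[0.15, 0, 0, 0, 0, 0, 0.35], [0.15, 0, 0, 0, 0, 0, 0.35], [0.15, 0, 0, 0, 0, 0, 0.35], [0.15, 0, 0, 0, 0, 0, 0.35], [0.15, 0, 0, 0, 0, 0, 0.35], [0.15, 0, 0, 0, 0, 0, 0.35], [0.15, 0, 0, 0, 0, 0, 0.35], [0.15, 0, 0, 0, 0, 0, 0.35], [0.15, 0, 0, 0, 0, 0, 0.35], [0.15, 0, 0, 0, 0, 0, 0.35]]]}}

```text
time: 47.55
tool_pos: [0.6401, 0.0436, 0.1882]
tcp_rot: [-2.141, 0.171, 2.167]
wrist_force: [0.1, -0.1, 0.0]
width: 0.343
```

```bash
python3 chk.py c5 648 69.5 120 -101 | tail -8
```

```text
tall ([248, 204], 244, [649.2, 69.8], np.float32(13.3), np.float32(13.1), np.float32(34.0), 72.2)
tall ([304, 234], 426, [612.1, 25.3], np.float32(24.0), np.float32(14.4), np.float32(79.2), 67.0)
tall ([350, 236], 427, [603.4, -16.6], np.float32(24.1), np.float32(14.2), np.float32(78.8), 67.1)
tall ([385, 240], 540, [596.0, -48.8], np.float32(26.3), np.float32(15.3), np.float32(75.7), 70.9)
tall ([420, 239], 426, [590.0, -82.9], np.float32(24.3), np.float32(14.7), np.float32(78.3), 67.1)
tall ([463, 241], 393, [582.0, -124.6], np.float32(24.5), np.float32(13.6), np.float32(77.1), 66.9)
t 47.60 pos [640.   43.3 188.1] jaw -98.5 F [-0.5 -0.2  0.5] w 0.350
 turn [ 0.043  0.01  -0.017]  shift now-axes cm [ 6.76 -2.82 -0.48]  after-turn axes [ 6.81 -2.72 -0.29]
```

Request:
{"op": "arm_command", "data": {"series": [[[0.043, 0.01, -0.017, 0, -1.2, -0.1, 0.35], [0, 0, 0, 1.5, -1, -0.2, 0.35], [0, 0, 0, 2.5, -0.5, -0.1, 0.35], [0, 0, 0, 2, 0, 0, 0.35], [0, 0, 0, 1, 0, 0, 0.35], [0, 0, 0, 0, 0, 0, 0.35]]]}}

```text
time: 48.2
tool_pos: [0.6471, 0.0631, 0.1121]
tcp_rot: [-2.125, 0.199, 2.13]
wrist_force: [-0.3, -1.3, 0.2]
width: 0.353
```

```bash
python3 chk.py c6 648.7 69.6 75 -101 | tail -8
```

```text
tall ([271, 248], 505, [649.1, 70.0], np.float32(13.6), np.float32(13.5), np.float32(124.2), 72.3)
tall ([550, 283], 429, [583.2, -119.4], np.float32(15.2), np.float32(14.7), np.float32(80.1), 66.0)
tall ([354, 283], 484, [611.6, 21.7], np.float32(17.3), np.float32(14.4), np.float32(79.4), 67.1)
tall ([408, 284], 835, [603.5, -16.3], np.float32(24.4), np.float32(15.3), np.float32(77.9), 66.9)
tall ([457, 287], 1069, [596.2, -49.0], np.float32(26.7), np.float32(14.6), np.float32(79.1), 70.6)
tall ([503, 283], 788, [590.6, -83.4], np.float32(25.7), np.float32(14.6), np.float32(78.7), 66.8)
t 48.25 pos [647.3  63.1 112.8] jaw -100.5 F [ 0.  -0.  -0.2] w 0.354
 turn [ 0.009  0.001 -0.004]  shift now-axes cm [ 3.78 -0.68 -0.02]  after-turn axes [ 3.78 -0.66 -0.01]
```

View pics/c6.png

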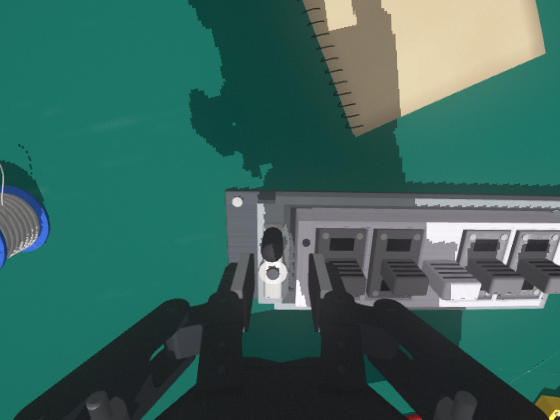

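Request:
{"op": "arm_command", "data": {"series": [[[0, 0, 0, 0, -0.68, 0, 0.35], [0, 0, 0, 1, 0, 0, 0.35], [0, 0, 0, 1.2, 0, 0, 0.35], [0, 0, 0, 1, 0, 0, 0.3], [0, 0, 0, 0.3, 0, 0, 0.25], [0, 0, 0, 0, 0, 0, 0.22]]]}}

```text
time: 48.85
tool_pos: [0.6509, 0.0702, 0.0778]
tcp_rot: [-2.131, 0.197, 2.124]
wrist_force: [-0.0, -0.4, 0.1]
width: 0.221
```

```bash
python3 -c "
from kp import *
kp(); go([.6488,.0697,.074],-101)"
```

```text
r 31.0 head -8.0 jaw -100.4 z 77.8 F [-0.  -0.4  0.1] t 48.85 w 0.221
pivot in tool axes cm (y,z): [0.13 3.1 ]
t 48.85 pos [650.9  70.2  77.8] jaw -100.4 F [-0.  -0.4  0.1] w 0.221
 turn [ 0.011 -0.004 -0.003]  shift now-axes cm [0.38 0.09 0.2 ]  after-turn axes [0.38 0.09 0.2 ]
```

Now shut: counter-clockwise arc, 5 rows first.

Request:
{"op": "arm_command", "data": {"series": [[[0, 0, 0, 0.3, 0, 0.1, 0.22], [-0.14, 0, 0, 0, -0.42, 0.03, 0.22], [-0.14, 0, 0, 0, -0.42, 0.03, 0.22], [-0.14, 0, 0, 0, -0.42, 0.03, 0.22], [-0.14, 0, 0, 0, -0.42, 0.03, 0.22], [-0.14, 0, 0, 0, -0.42, 0.03, 0.22], [0, 0, 0, 0, 0, 0, 0.22]]]}}

```text
time: 49.55
tool_pos: [0.646, 0.087, 0.0745]
tcp_rot: [1.91, 0.525, -1.909]
wrist_force: [-0.7, -0.5, -0.2]
width: 0.219
```

```bash
python3 -c "
from kp import *
kp()"
```

```text
r 28.7 head 25.9 jaw -58.7 z 74.5 F [-0.7 -0.5 -0.2] t 49.55 w 0.219
pivot in tool axes cm (y,z): [-0.27  2.86]
```

Request:
{"op": "arm_command", "data": {"series": [[[-0.13, 0, 0, 0, -0.45, 0, 0.22], [-0.13, 0, 0, 0, -0.45, 0, 0.22], [-0.13, 0, 0, 0, -0.45, 0.02, 0.22], [-0.13, 0, 0, 0, -0.45, 0.02, 0.22], [-0.13, 0, 0, 0, -0.45, 0.02, 0.22], [0, 0, 0, 0, 0, 0, 0.22]]]}}

```text
time: 50.15
tool_pos: [0.6339, 0.0998, 0.0755]
tcp_rot: [1.478, 0.992, -1.469]
wrist_force: [-0.9, 0.2, 0.2]
width: 0.219
```

```bash
python3 -c "
from kp import *
kp(); grab('wrist','w20')"
```

```text
r 28.8 head 61.5 jaw -21.3 z 75.5 F [-0.9  0.2  0.2] t 50.15 w 0.219
pivot in tool axes cm (y,z): [-0.36  2.85]
```

View pics/w20.png

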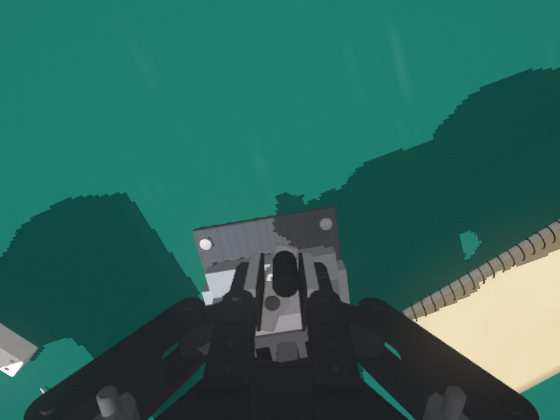

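Request:
{"op": "arm_command", "data": {"series": [[[-0.06, 0, 0, 0, -0.4, 0, 0.22], [-0.06, 0, 0, 0, -0.4, 0.03, 0.22], [-0.06, 0, 0, 0, -0.35, 0.03, 0.22], [0, 0, 0, 0, 0, 0, 0.22]]]}}

```text
time: 50.6
tool_pos: [0.6268, 0.1028, 0.0769]
tcp_rot: [1.366, 1.081, -1.348]
wrist_force: [0.0, -0.2, -0.1]
width: 0.224
```

```bash
python3 -c "
from kp import *
kp()"
```

```text
r 29.1 head 76.9 jaw -12.0 z 76.9 F [ 0.  -0.2 -0.1] t 50.60 w 0.224
pivot in tool axes cm (y,z): [-0.06  2.9 ]
```

Request:
{"op": "arm_command", "data": {"series": [[[0, 0, 0, 0.1, -0.25, 0, 0.22], [0, 0, 0, 0, -0.2, 0, 0.22], [0, 0, 0, 0, -0.2, 0, 0.22]]]}}

```text
time: 50.9
tool_pos: [0.6229, 0.1044, 0.0772]
tcp_rot: [1.376, 1.074, -1.349]
wrist_force: [3.0, 1.2, -0.9]
width: 0.216
```

```bash
python3 -c "
from kp import *
kp()"
```

```text
r 30.0 head 84.8 jaw -12.5 z 77.2 F [ 3.   1.2 -0.9] t 50.90 w 0.216
pivot in tool axes cm (y,z): [0.38 2.98]
```

Request:
{"op": "arm_command", "data": {"series": [[[0, 0, 0, 0, -0.2, 0, 0.22], [0, 0, 0, 0, -0.15, 0, 0.22]]]}}

```text
time: 51.1
tool_pos: [0.6213, 0.105, 0.0774]
tcp_rot: [1.379, 1.069, -1.346]
wrist_force: [8.9, -1.1, -5.0]
width: 0.221
```

```bash
python3 -c "
from kp import *
kp()"
```

```text
r 30.5 head 87.9 jaw -12.5 z 77.4 F [ 8.9 -1.1 -5. ] t 51.10 w 0.221
pivot in tool axes cm (y,z): [0.55 3.  ]
```

At the stop (9 N). Back off, lift, and check.

Request:
{"op": "arm_command", "data": {"series": [[[0, 0, 0, 0, 0.35, 0, 0.3], [0, 0, 0, 0, 0, 0, 0.35], [0, 0, 0, -2, 0, 0, 0.35], [0, 0, 0, -4, 0, 0, 0.4], [0, 0, 0, -4, 0, 0, 0.4], [0, 0, 0, -2, 0, 3, 0.4], [0, 0, 0, 0, 0, 4, 0.4], [0, 0, 0, 0, 0, 4, 0.4], [0, 0, 0, 0, 0, 1, 0.4], [0, 0, 0, 0, 0, 0, 0.4]]]}}

```text
time: 52.1
tool_pos: [0.5859, -0.0146, 0.1992]
tcp_rot: [1.366, 1.082, -1.365]
wrist_force: [0.0, -0.6, 0.3]
width: 0.399
```

```bash
python3 chk.py c7 600 -100 250 -11; python3 - <<'E'
from h import *
im,d,info=load('c7'); P=cloud(info,d)
a=np.radians(78.6); ex=np.array([np.cos(a),np.sin(a)]); ey=np.array([-ex[1],ex[0]]); q=P[...,:2]-np.array([.5948,-.0491]); x=q@ex*1000; y=q@ey*1000;z=P[...,2]*1000
k=(abs(x-125)<45)&(abs(y)<45)&(z>62)&(z<78); kn=np.array([x[k].mean(),y[k].mean()])-[125,0]; print("knob rel pivot",kn,"angle",np.degrees(np.arctan2(kn[1],kn[0]))+90)
m=(abs(x)<109)&(abs(y)<37)&(z>35.5)&(z<39); A=np.c_[x[m],y[m],np.ones(m.sum())]; print("top plane",np.linalg.lstsq(A,z[m],rcond=None)[0])
E
```

```text
76.4 -1 body z pct [36.4 37.3 38.2] rim 37.3 290
76.4 1 body z pct [36.5 37.4 38.3] rim 272.3 304
33.8 -1 body z pct [ 37.6 229.3 267.8] rim 256.7 1711
33.8 1 body z pct [ 38.4 261.8 269.1] rim 249.0 2464
-33.8 -1 body z pct [36.6 37.4 38.2] rim 37.1 189
-33.8 1 body z pct [36.6 37.4 38.3] rim 37.4 211
-76.4 -1 body z pct [36.7 37.5 38.3] rim nan 155
-76.4 1 body z pct [36.9 37.6 38.4] rim 37.3 184
tall ([297, 157], 469, [611.1, 25.2], np.float32(24.2), np.float32(14.3), np.float32(78.4), 67.0)
tall ([297, 203], 415, [602.2, -16.3], np.float32(23.6), np.float32(14.0), np.float32(77.8), 66.9)
tall ([296, 237], 431, [594.3, -48.4], np.float32(26.0), np.float32(14.4), np.float32(77.0), 71.0)
tall ([297, 268], 344, [589.0, -82.8], np.float32(23.2), np.float32(14.2), np.float32(77.9), 67.0)
tall ([297, 303], 294, [581.0, -124.1], np.float32(23.4), np.float32(13.8), np.float32(78.3), 67.0)
t 52.15 pos [586.  -14.  199.1] jaw -12.5 F [-0.   0.2  0. ] w 0.400
 turn [-0.027  0.009 -0.012]  shift now-axes cm [-4.99  3.29  8.14]  after-turn axes [-5.09  3.01  8.18]
knob rel pivot [4.71543058 0.39522031] angle 94.79100550826213
top plane [-9.35763503e-04  1.09191173e-03  3.72823803e+01]
  return np.nanmean(a, axis, out=out, keepdims=keepdims)
```

View pics/c7.png

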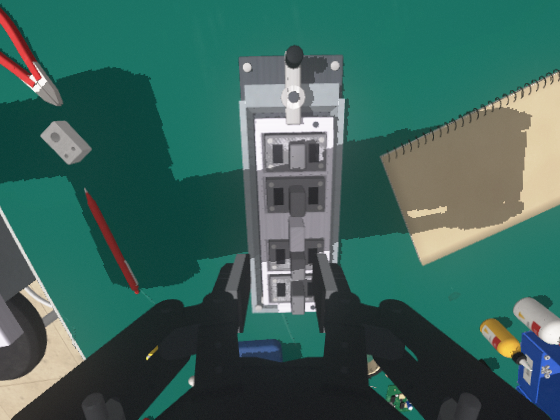

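```bash
python3 -c "
from workcell import bot
print(bot.finish_job())"
```

```text
the job is handed in; nothing more can be done
None
```

I opened the keeper and seated the carrier with its cut corner at the key. Then I pressed all four grey modules home, turned the keeper shut, and handed the job in at about 52 s of the 192 s allowed.

**Last checks (wrist camera):**
- **Carrier:** its top is flat at 37.3 mm (37 mm expected when seated), with no measurable tilt.
- **Modules:** bodies read 37.3–37.6 mm against a carrier rim of about 37.3 mm, and fin tops were 67 mm in all four recesses. In the final view the raised gripper hid the recess nearest it, so that body reading is from before shutting; its fin top still read 67 mm. Some rim readings were also lost there.
- **Keeper:** it lies along the nest's axis over the carrier's end, and it took about 9 N against its stop. My scripted angle gave 95°, which is past the 90° stop: the knob mask had also picked up a module fin. I relied on the picture and the stop force instead.
- **Bystanders and gripper:** in the last image the pen and clamp block look undisturbed. I saw no contact with any bystander but did not re-measure their positions. The open gripper was about 20 cm above the bench, touching nothing.

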